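Pack and latch the specimen carrier

ROBOT

A 6-joint arm with a two-finger parallel gripper is mounted at the origin on the work surface. World frame = base frame: x ahead of the robot, y to its left, z up, the work surface at z = 0. Lengths are in m, angles in degrees, forces in N, time in s.
With the tool pointing down it reaches from about 0.275 to 0.725 m from the base axis. Payload 5.6 kg.
Tool frame: the origin (TCP) lies between the finger pads; the fingertips stand 17 mm ahead of it and the grasp point (between the pads) lies 2 mm behind it; x points along the fingers, z is the direction in which the jaws open and shut, and the axes are right-handed (so a half turn about x gives the same grasp; the last joint's range is limited). The gripper opens to 85 mm and grips with 20 to 120 N. Pads are 22 mm wide; open, the fingers measure 114 mm over their backs; the gripper's body (76 mm by 85 mm) begins 54 mm behind the grasp point. The pads swing forward as they close: fully open they stand 13 mm farther back than shut.
Start: joints at [-50.672, 14.616, 6.199, 0, -81.583, -16.306], TCP at [0.215, -0.506, 0.248] pointing down, gripper open.
Joint ranges: [-168.99, 168.99], [-69.2, 112.95], [-62.41, 85.93], [-164.36, 98.24], [-168.68, -3.75], [-174.98, 174.98]. Speed limits (degrees/s): [147.25, 147.25, 180, 180, 180, 180].

INTERFACE

Orientations are given as [roll, pitch, yaw] about the fixed x, y, z axes, in that order (R = Rz(yaw) Ry(pitch) Rx(roll)).
In Python, from workcell import arm, viewer gives the robot as it stands. The module is installed in compiled form; this text tells all that it offers.
- The arm moves only by the tool apply_moves, never from a script. Its argument "moves" is a list that holds one entry, the list of rows, each a list of 4 numbers: the shift along the tool's x, y, z in mm, then the turn about the tool's x in degrees. In form: [[[tx, ty, tz, twist], ...]]. A call has 1 to 8 rows; each row shifts and turns the pose as measured when the row begins, along the tool's axes as they then stand; what a row does not reach is not made up. A row lasts 1/10 s, in which the tool goes at most 50 mm and 8.59 degrees, less where a joint would pass 70% of its speed; a pose out of reach is approached as far as the arm can. A call with a gripper value outside its range is refused whole. "grip" is the closure, from -1 (fully open) to 1 (shut), so that 0 is half open, set as the call begins (left out, the last holds). The fingers move at their own pace and stop on an object; "grip_force" is the grip in N (left out, the last holds). Time passes only in rows, so rows that do not move let the fingers close. It gives the time, the measured TCP pose, the force and the opening at its end, in the units of the state.
- arm.get_obs(): the state, without advancing time (a new reading comes with each control period).
- viewer.capture(name): name is "scene" or "top"; returns the picture (480x640x3 uint8, red, green, blue); there is no depth.
- viewer.camera_model(name): a dict with "mtx" (3x3 intrinsics, pixels), "world_from_camera" (4x4, takes a point from camera to world coordinates). Camera axes: x right, y up, looking along -z (the intrinsics and any distortion apply to the point x, -y, -z); pixel columns grow to the right and rows downward; lengths in m; the calibration is good to about 2 mm. A picture is of the moment at which its call begins. camera_model takes no time and is no camera call.
- arm.sign_off(): hands the job in, once; it reports no verdict.
Trained networks look in the newest picture that a camera, given by its name, has taken for a name from the list of things; names that differ only in an ending like _2 or _b are one class to them, and where a whole thing is asked for, a point or a joint stands for the part that bears it (a point fixed in the world has none). Each returns a list of dicts, best first, with "p" (0 to 1); they miss things now and then, are a little off and sometimes report something else, mostly with a low value. They report only what shows in the picture. A call takes as long as a camera call. They do not tell look-alikes from the thing itself.
- viewer.spot_in(target, camera): "centre" ([column, row] in pixels, amid what is visible of it).
The state is a dict: "clock": time; "joints": joint angles; "joint_vel": joint speeds; "tau": joint torques, N m; "eef_pos": TCP position; "tool_rot": TCP orientation; "ft_force": force on the tool from outside, world axes, zero at the start; "torque": the same for the moment, N m; "finger_gap": finger opening in m.
Only numpy, scipy, OpenCV 4.12 (cv2) and the standard library are available. Lean on these libraries where they do the work, as an engineer would, in place of code of your own. Each camera call takes 0.05 s, during which the arm holds its last target.

TASK

Stand the squat specimen jar upright in the empty bay of the carrier, keeping it upright all the way, and swing the lid fully shut. Then hook the latch's loop over the keeper on the lid and press the lever down past centre until it lies flat. Leave the other things on the bench standing where they are.

Things in the scene. Friction and masses are not known exactly. Their poses are not given: they have to be found in the camera images.
- carrier: grey plastic specimen carrier, fixed to the bench, 246 mm long (x), 150 mm wide (y). Origin on the bench straight below the latch lever's pivot; x points from latch to lid hinge, z up. x -80 to 33 mm is a low deck, top at z 85 mm, with the latch on its centre line (y 0); x 33 to 166 mm is an open chamber, walls 9 to 10 mm thick, rim at z 105 mm
- bay (a point): centre of the floor of the chamber's empty front bay (carrier x 73.5, y 0, z 35 mm). The bay is 63 mm along x (42 to 105), 130 mm along y, 70 mm deep below the rim. Behind it are a cross wall (5 mm thick, top at z 80 mm) and a pale cold pack that fills the rear of the chamber. Axes as the carrier's
- jar_center (a point): centre (half-way up) of the loose specimen jar: squat, round, 51 mm in diameter, 56 mm tall, cream with a white screw lid, 75 to 155 g, standing upright on the bench
- lid (a joint): hinge of the white lid, rad: 0 = shut, grows as it opens up and away from the latch; starts at 1.35 to 1.6. Axis along carrier y at carrier x 163, z 111 mm. Lid 130 mm long, 150 mm wide, 12 mm thick (shut: z 105 to 117 mm). The stiff hinge (0.3 Nm friction) keeps it where it is left; it can be pushed shut from above
- lid_lug (a point): grip point of the lug on the lid's free edge: a tongue in the lid's plane at carrier y +50 mm, 14 mm wide (y), 10 mm thick, reaching from 129 to 159 mm from the hinge; this point is 147 mm from the hinge
- lever (a joint): latch lever, rad: 0 = flat over the deck, pointing to carrier -x (latched); grows as its free end rises and swings over towards the lid; 1.57 = upright; stop at 2.2; starts at 0.45 to 0.75. Pivot along y at carrier x 0, z 107 mm. Stays where it is left (0.035 Nm friction) unless the loop is in tension: then it springs back up if let go above dead centre (about 0.28) and snaps flat below it
- lever_grip (a point): point on the steel lever's centre line, 58 mm from its pivot. Lever 18 mm wide (y), 6 mm thick, 80 mm long, the last 14 mm bent up a little. Pinched across its width it can pivot between the pads
- loop (a joint): hinge of the steel loop on the lever, rad: 0 when hooked and latched; grows as the loop swings up and back towards the lever; starts at 1.55 to 1.78 (loop standing up). Friction 0.012 Nm keeps it where it is left. Its pin is on the lever: with the lever at t it lies at carrier x = 16 cos(3.676 - t), z = 107 + 16 sin(3.676 - t) mm
- loop_bar (a point): centre of the loop's cross bar, which goes behind the keeper: bar along y, 42 mm long, 6 mm square, 63.9 mm from the loop's pin. The loop's 4 mm side bars are at y +-19 mm
- loop_tab (a point): point on the loop's finger tab, 24 mm from the bar's centre. The tab stands on the middle of the cross bar at right angles to the loop (upward when hooked), 37 mm tall, 14 mm wide (y), 6 mm thick; z axis here points along the tab, x from pin to bar. Pinched across its width it can pivot between the pads. Pulling the tab swings the lever along
- keeper_seat (a point): where the bar's centre sits once hooked: just behind (+x of) the keeper, on the lid; carrier x 50, z 120 mm with the lid shut. Keeper: steel upstand 22 mm wide, its post 3 to 10 mm ahead of this point, top 15 mm above it, with a lip 4 mm thick that overhangs to 1 mm behind this point, so lower the bar 5 mm or more behind it. Sprung: gives 3 mm to the lever's side, 9 N/mm
- reagent_center (a point): bystander: centre of a loose white round bottle, 52 mm in diameter, 135 mm tall
- carton_center (a point): bystander: centre of a loose cardboard carton, 60 by 45 mm, 85 mm tall
- beaker_center (a point): bystander: centre of a loose glass beaker, 62 mm in diameter, 75 mm tall
There are look-alikes about, which are no part of the job. There is more than one size of the part that bears jar_center; the job needs the smallest.

How it is judged:
By the outcome, as a careful person would: the job done as asked, in the order asked, and still so for the second after the job is handed in, with the robot touching nothing.
It also fails if it takes over 72 s, if anything falls off the work surface, if the arm or the gripper's body presses on something with over 40 N, if the wrist force passes 120 N, or if a joint passes its speed limit or range.

## Working session

There is one attempt and no reset: what is moved stays moved. The work goes in short steps, Python scripts to look and compute and a tool call to move; the robot and the scene stay as the last step left them, time stands still between calls to the robot, and variables do not carry over. Pictures are saved under pics/ and viewed, and the job is handed in when it is done.

Besides the shell and the picture viewer there is one more tool, called after "Request:" as a command line: name --argument value ..., lists and objects as JSON in quotes. apply_moves: Moves the arm, as the interface text tells. Its arguments: {"type":"object","properties":{"moves":{"type":"array","items":{"type":"array","items":{"type":"array","items":{"type":"number"}}}},"grip":{"type":"number"},"grip_force":{"type":"number"}},"required":["moves"]}

```bash
mkdir -p pics; ls; python3 - <<'E'
from workcell import arm, viewer
import cv2
o=arm.get_obs()
print(o)
for n in("scene","top"):
    im=viewer.capture(n); cv2.imwrite(f"pics/{n}0.png",im[:,:,::-1])
    m=viewer.camera_model(n); print(n,m)
E
```

```text
pics
{'clock': 0.0, 'joints': array([-5.06742662e+01,  1.46544823e+01,  6.12852572e+00, -3.05973832e-02,
       -8.15810739e+01, -1.63043253e+01]), 'joint_vel': array([ 0.10042455, -0.0966674 , -0.04889822,  0.09520081,  0.02917464,
        0.09456251]), 'tau': array([-4.86807021e-04, -3.86627841e+01,  2.37937295e+01,  5.36513150e+00,
       -6.13683922e-03,  2.28356623e-05]), 'eef_pos': array([ 0.21496116, -0.50574049,  0.24735865]), 'tool_rot': array([  0.51802663,  89.88877321, 113.53492713]), 'ft_force': array([ 0.93423222, -0.20515718,  0.32564265]), 'torque': array([ 0.02794165,  0.00833013, -0.03015474]), 'finger_gap': 0.08544566665589581}
scene {'mtx': array([[507.7396064 ,   0.        , 317.8258968 ],
       [  0.        , 507.7396064 , 228.65592573],
       [  0.        ,   0.        ,   1.        ]]), 'world_from_camera': array([[-0.18010909, -0.56850826,  0.8027198 ,  1.25704997],
       [ 0.98346791, -0.08852081,  0.15797131,  0.1378052 ],
       [-0.01875058,  0.81790123,  0.57505303,  0.6229013 ],
       [ 0.        ,  0.        ,  0.        ,  1.        ]])}
top {'mtx': array([[455.3090396 ,   0.        , 320.3539526 ],
       [  0.        , 455.3090396 , 236.73226835],
       [  0.        ,   0.        ,   1.        ]]), 'world_from_camera': array([[-0.01040224,  0.99632022, -0.08507533,  0.45395345],
       [-0.9996096 , -0.0125674 , -0.02495416, -0.01742082],
       [-0.02593151,  0.08478254,  0.99606198,  1.09985506],
       [ 0.        ,  0.        ,  0.        ,  1.        ]])}
```

View pics/scene0.png

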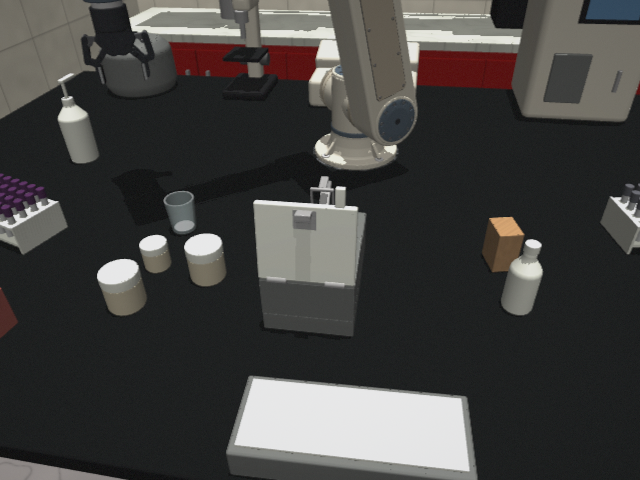

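View pics/top0.png

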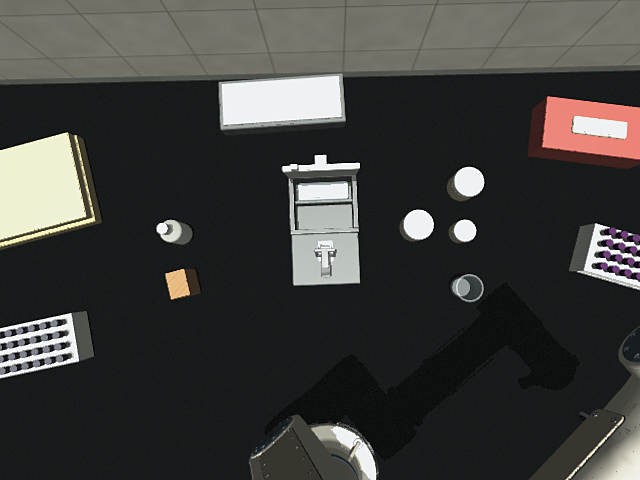

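```bash
python3 - <<'E'
from workcell import arm, viewer
for n in ["carrier","bay","jar_center","lid","lid_lug","lever","lever_grip","loop","loop_bar","loop_tab","keeper_seat","reagent_center","carton_center","beaker_center"]:
    for c in("scene","top"):
        try: print(n,c,[(round(float(d["p"]),2),[round(float(v)) for v in d["centre"]]) for d in viewer.spot_in(n,c)])
        except Exception as e: print(n,c,e)
print(arm.get_obs()["clock"])
E
```

```text
carrier scene [(0.96, [309, 262]), (0.17, [323, 186])]
carrier top [(0.74, [322, 223])]
bay scene [(0.97, [308, 260]), (0.27, [305, 241])]
bay top [(0.8, [324, 225])]
jar_center scene [(0.88, [205, 258]), (0.83, [150, 253]), (0.57, [122, 290])]
jar_center top [(0.96, [462, 230]), (0.71, [415, 223]), (0.61, [463, 184])]
lid scene [(0.76, [308, 239])]
lid top [(0.93, [318, 167])]
lid_lug scene [(0.94, [309, 238])]
lid_lug top [(0.6, [322, 167])]
lever scene [(0.83, [324, 187])]
lever top [(0.83, [322, 258])]
lever_grip scene [(0.61, [322, 191])]
lever_grip top [(0.89, [327, 259])]
loop scene [(0.66, [323, 189])]
loop top [(0.74, [326, 254])]
loop_bar scene [(0.76, [322, 187]), (0.58, [520, 281])]
loop_bar top [(0.76, [325, 253])]
loop_tab scene [(0.65, [325, 188]), (0.15, [305, 238])]
loop_tab top [(0.68, [326, 252])]
keeper_seat scene [(0.45, [301, 217])]
keeper_seat top [(0.58, [326, 256]), (0.43, [316, 158])]
reagent_center scene [(0.58, [521, 282])]
reagent_center top [(0.97, [172, 231])]
carton_center scene [(0.59, [503, 242])]
carton_center top [(0.62, [181, 282])]
beaker_center scene [(0.71, [309, 261]), (0.59, [181, 213])]
beaker_center top [(0.91, [468, 285])]
1.5
```

```bash
python3 - <<'E'
import cv2
t=cv2.imread("pics/top0.png"); s=cv2.imread("pics/scene0.png")
cv2.imwrite("pics/t1.png",cv2.resize(t[145:295,270:370],None,fx=4,fy=4,interpolation=cv2.INTER_CUBIC)[:600])
cv2.imwrite("pics/t2.png",cv2.resize(t[150:310,380:500],None,fx=3.5,fy=3.5,interpolation=cv2.INTER_CUBIC))
cv2.imwrite("pics/s1.png",cv2.resize(s[170:340,240:380],None,fx=3.5,fy=3.5,interpolation=cv2.INTER_CUBIC))
cv2.imwrite("pics/s2.png",cv2.resize(s[180:330,80:240],None,fx=4,fy=4,interpolation=cv2.INTER_CUBIC))
E
```

```text
(no output)
```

View pics/t1.png

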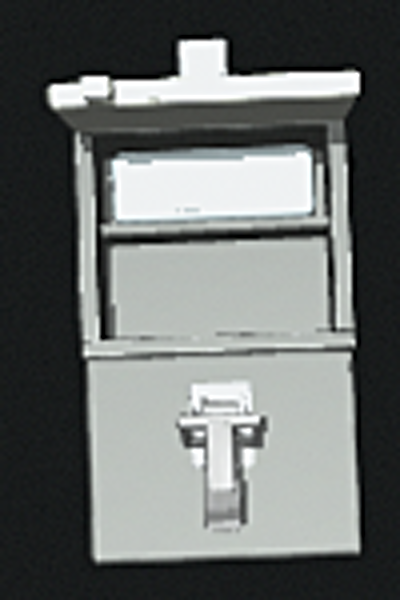

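View pics/t2.png

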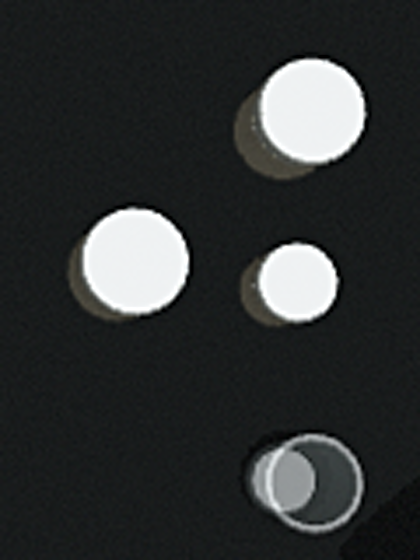

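View pics/s1.png

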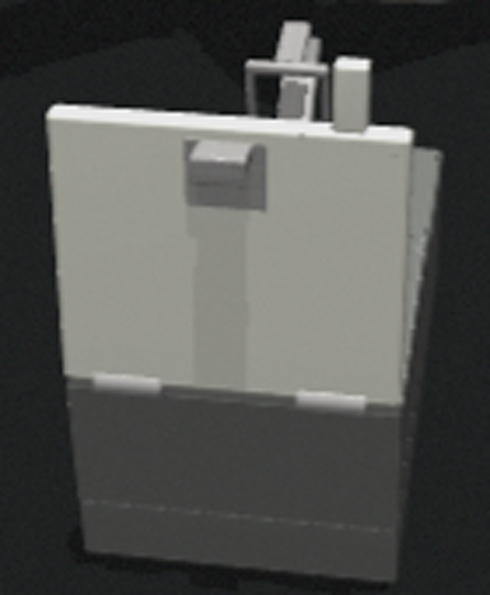

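View pics/s2.png

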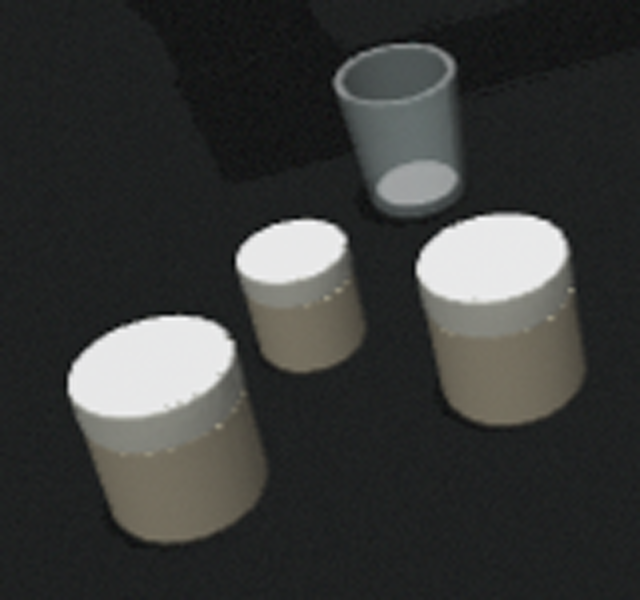

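```bash
cat > h.py <<'E'
import numpy as np, json, os
from scipy.optimize import least_squares
from scipy.spatial.transform import Rotation as Ro
CAM={}
def cam(n):
    if n not in CAM:
        from workcell import viewer
        CAM[n]=viewer.camera_model(n)
    return CAM[n]
def proj(n,P):
    m=cam(n);T=np.linalg.inv(m["world_from_camera"])
    p=T[:3,:3]@np.asarray(P)+T[:3,3]
    q=m["mtx"]@np.array([p[0],-p[1],-p[2]]); return q[:2]/q[2]
def ray(n,u):
    m=cam(n);d=np.linalg.inv(m["mtx"])@np.array([u[0],u[1],1.]);W=m["world_from_camera"]
    return W[:3,3],W[:3,:3]@np.array([d[0],-d[1],-d[2]])
def atz(n,u,z):
    o,d=ray(n,u); return o+d*(z-o[2])/d[2]
def c2w(c,p):  # c: x,y,yaw ; p mm
    s,co=np.sin(c[2]),np.cos(c[2]);p=np.asarray(p)/1000.
    return np.array([c[0]+co*p[0]-s*p[1],c[1]+s*p[0]+co*p[1],p[2]])
def lidp(th,r,y,h=0): # r from hinge along lid, h above mid-plane (outer side), mm
    return [163-r*np.cos(th)+h*np.sin(th),y,111+r*np.sin(th)+h*np.cos(th)]
A0=np.arctan2(21.1,60.4)
def loopp(t,phi,r,y,h=0):
    a=3.676-t;b=A0+phi-t
    return [16*np.cos(a)+r*np.cos(b)-h*np.sin(b),y,107+16*np.sin(a)+r*np.sin(b)+h*np.cos(b)]
E
python3 - <<'E'
from h import *
t1=lambda u:[u[0]/4+270,u[1]/4+145]
s1=lambda u:[u[0]/3.5+240,u[1]/3.5+170]
obs=[]
A=lambda n,u,f:obs.append((n,u,f))
def C(p): return lambda v:p
A("top",t1((93,562)),C([-80,75,85])); A("top",t1((360,553)),C([-80,-75,85]))
A("scene",s1((85,552)),C([166,-75,0])); A("scene",s1((396,580)),C([166,75,0]))
A("scene",s1((62,375)),C([166,-75,105])); A("scene",s1((403,405)),C([166,75,105]))
A("top",t1((84,357)),C([33,75,105])); A("top",t1((355,352)),C([33,-75,105]))
# lid free-edge outer corners
A("scene",s1((48,115)),lambda v:lidp(v[3],130,-75,6)); A("scene",s1((411,136)),lambda v:lidp(v[3],130,75,6))
A("scene",s1((370,60)),lambda v:lidp(v[3],159,57,-5))
# loop bar
A("top",t1((180,424)),lambda v:loopp(v[4],v[5],63.9,21)); A("top",t1((268,424)),lambda v:loopp(v[4],v[5],63.9,-21))
A("scene",s1((247,66)),lambda v:loopp(v[4],v[5],63.9,-21)); A("scene",s1((329,71)),lambda v:loopp(v[4],v[5],63.9,21))
# lever end
L=lambda v:[-80*np.cos(v[4]),0,107+80*np.sin(v[4])]
A("top",t1((224,526)),L)
f=lambda v:np.concatenate([proj(n,c2w(v,g(v)))-u for n,u,g in obs])
x0=[.4,0,0,1.5,.6,1.65]
r=least_squares(f,x0,loss='soft_l1')
print(r.x); print(np.round(f(r.x).reshape(-1,2),1))
np.save("c.npy",r.x)
# jar
a=atz("top",[298/3.5+380,282/3.5+150],.056);b=atz("scene",[80+292/4,180+252/4],.056)
print("jar",a,b)
for u in ([135,261],[312,111]): print(atz("top",[u[0]/3.5+380,u[1]/3.5+150],.08))
print("beaker",atz("top",[316/3.5+380,483/3.5+150],.075))
v=r.x
print("bay",c2w(v,[73.5,0,35]),"loopbar",loopp(v[4],v[5],63.9,0),"tab",loopp(v[4],v[5],63.9,0,24), "lidtop",lidp(v[3],130,0,6))
from workcell import arm
o=arm.get_obs();R=Ro.from_euler('xyz',o["tool_rot"],degrees=True).as_matrix();print(R.round(3),o["eef_pos"])
E
```

```text
[ 0.51401507 -0.00194412  0.03515156  1.49293229  0.647992    1.7706775 ]
[[-0.4  0.6]
 [ 0.5 -0.2]
 [-0.2 -1.1]
 [ 0.1 -0.6]
 [ 1.   1.8]
 [-0.4  1.3]
 [-1.   0.4]
 [-0.5 -1.6]
 [-2.  -0.2]
 [ 0.   0.5]
 [-0.  -1. ]
 [-0.8 -0.2]
 [-2.3 -1.2]
 [-1.1 -1.8]
 [-0.7 -1.8]
 [-0.2  0.8]]
jar [ 0.55306602 -0.32240349  0.056     ] [ 0.55981734 -0.31674284  0.056     ]
[ 0.5656365  -0.21234539  0.08      ]
[ 0.66121668 -0.32844036  0.08      ]
beaker [ 0.42309545 -0.32341667  0.075     ]
bay [0.58746967 0.00063899 0.035     ] loopbar [np.float64(-8.753394334843513), 0, np.float64(172.31290069026159)] tab [np.float64(-32.60295357900537), 0, np.float64(174.99590718656637)] lidtop [np.float64(158.86972141888117), 0, np.float64(241.07282882617088)]
[[-0.    -0.92  -0.391]
 [-0.    -0.391  0.92 ]
 [-1.     0.     0.   ]] [ 0.21510652 -0.5061833   0.24829721]
```

```bash
python3 - <<'E'
from h import *
import cv2
for n,roi in(("top",(440,210,490,250)),("scene",(130,225,180,275))):
    im=cv2.imread(f"pics/{n}0.png")[roi[1]:roi[3],roi[0]:roi[2]]
    g=im.min(2)
    m=(g>(170 if n=="top" else 195)).astype(np.uint8)
    k,l,st,ce=cv2.connectedComponentsWithStats(m)
    for i in range(1,k):
        if st[i,4]>50:
            cs,_=cv2.findContours((l==i).astype(np.uint8),cv2.RETR_EXTERNAL,cv2.CHAIN_APPROX_NONE)
            e=cv2.fitEllipse(cs[0]); u=np.array(e[0])+roi[:2]
            print(n,u,ce[i]+roi[:2],e[1:],atz(n,ce[i]+roi[:2],.056),st[i])
for p in([.553,-.322],[.560,-.317]):
  for n in("top","scene"): print(p,n,proj(n,p+[.056]),proj(n,p+[0.]))
E
```

```text
top [464.69893265 230.12830925] [464.70557029 230.1193634 ] ((20.653133392333984, 21.421310424804688), 119.95989990234375) [ 0.55411666 -0.32145055  0.056     ] [ 14  10  22  22 377]
scene [152.18635178 242.39711952] [152.18210863 242.40255591] ((13.84681510925293, 26.20115089416504), 76.90528869628906) [ 0.55828314 -0.31912548  0.056     ] [  9  10  27  16 313]
scene [132.93442965 267.34161377] [132.86170213 267.36170213] ((7.543286323547363, 14.67602825164795), 177.8904266357422) [ 0.63333251 -0.32024013  0.056     ] [ 0 35  8 15 94]
[0.553, -0.322] top [464.96605537 230.60245582] [458.21163856 232.88607395]
[0.553, -0.322] scene [152.00099931 240.61924299] [157.89783018 263.58174619]
[0.56, -0.317] top [462.6487637  227.58465286] [456.01660208 230.02020894]
[0.56, -0.317] scene [152.83017246 243.04458889] [158.73821041 266.07687999]
```

```bash
cat >> h.py <<'E'
def st():
    from workcell import arm
    o=arm.get_obs();R=Ro.from_euler('xyz',o["tool_rot"],degrees=True).as_matrix()
    return o,R,np.array(o["eef_pos"])
def go(w,bearing=None):
    "w world TCP m; prints tool-frame delta mm"
    o,R,p=st(); d=R.T@(np.asarray(w)-p)*1000
    b=np.degrees(np.arctan2(R[1,2],R[0,2]))
    print("clock %.2f"%o["clock"],"pos",p.round(4),"F",o["ft_force"].round(1),"gap",round(o["finger_gap"]*1000,1),"down",R[:,0].round(4),"bearing",b.round(1),"j",o["joints"].round(0))
    print("delta tool",d.round(1),"twist",None if bearing is None else round(b-bearing,1))
    try:
        c=np.load("c.npy");q=p[:2]-c[:2];s,k=np.sin(c[2]),np.cos(c[2]);print("carrier xyz",np.round([1000*(k*q[0]+s*q[1]),1000*(-s*q[0]+k*q[1]),1000*p[2]],1))
    except Exception: pass
def goc(p,rel=92.0):
    c=np.load("c.npy"); go(c2w(c,p),90+np.degrees(c[2]))
E
```

Request:
apply_moves --moves '[[[0,-48,5,0],[0,-48,5,0],[0,-48,5,0],[0,-48,5,0],[0,-48,5,0],[0,-48,5,0],[0,-48,5,0],[0,-48,4,0]]]' --grip -0.6 --grip_force 30

```text
clock: 2.3
eef_pos: [0.5605, -0.318, 0.2495]
tool_rot: [175.9, 89.8, -71.7]
ft_force: [0.3, -1.3, -0.6]
finger_gap: 0.0686
```

Request:
apply_moves --moves '[[[0,0,0,-8.5],[0,0,0,-8.5],[0,0,0,0]]]'

```text
clock: 2.6
eef_pos: [0.5665, -0.3128, 0.2459]
tool_rot: [67.1, 89.9, -162.8]
ft_force: [0.0, -0.2, 0.3]
finger_gap: 0.0682
```

```bash
python3 -c "
from h import *
go([.555,-.3205,.036],130)"
```

```text
clock 2.60 pos [ 0.5665 -0.3128  0.2459] F [ 0.  -0.2  0.3] gap 68.2 down [-2.2e-03 -7.0e-04 -1.0e+00] bearing 130.1 j [-15.  26.  22.   0. -87. -35.]
delta tool [209.9  13.3   1.3] twist 0.1
carrier xyz [  41.5 -312.5  245.9]
```

Request:
apply_moves --moves '[[[20,7,1,0],[20,7,0,0],[20,0,0,0],[20,0,0,0],[20,0,0,0],[0,0,0,0]]]'

```text
clock: 3.2
eef_pos: [0.5534, -0.3232, 0.1441]
tool_rot: [154.1, 89.9, -77.3]
ft_force: [-0.2, -0.1, 0.4]
finger_gap: 0.0683
```

```bash
python3 -c "
from h import *
go([.555,-.3205,.036],130)"
```

```text
clock 3.20 pos [ 0.5534 -0.3232  0.1441] F [-0.2 -0.1  0.4] gap 68.3 down [ 5.0e-04 -2.1e-03 -1.0e+00] bearing 128.6 j [-16.  27.  10.   0. -72. -35.]
delta tool [108.1  -3.    1.3] twist -1.4
carrier xyz [  28.1 -322.5  144.1]
```

Request:
apply_moves --moves '[[[20,-3,1,0],[20,0,0,0],[20,0,0,0],[20,0,0,0],[15,0,0,0],[8,0,0,0],[2,0,0,0],[0,0,0,0]]]'

```text
clock: 4.0
eef_pos: [0.5593, -0.3258, 0.0465]
tool_rot: [-166.6, 89.1, -39.2]
ft_force: [0.5, 0.0, 1.0]
finger_gap: 0.0683
```

```bash
python3 -c "
from h import *
go([.555,-.3205,.036],130)"
```

```text
clock 4.00 pos [ 0.5593 -0.3258  0.0465] F [0.5 0.  1. ] gap 68.3 down [ 0.0127 -0.0104 -0.9999] bearing 127.4 j [-16.  32.   2.   0. -59. -37.]
delta tool [10.4  0.2  7. ] twist -2.6
carrier xyz [  33.9 -325.3   46.5]
```

Request:
apply_moves --moves '[[[4,0,3,0],[4,0,3,0],[2,0,1,0],[0,0,0,0]]]'

```text
clock: 4.4
eef_pos: [0.5562, -0.3205, 0.0386]
tool_rot: [-163.0, 88.8, -35.7]
ft_force: [-0.4, 0.3, -0.0]
finger_gap: 0.068
```

```bash
python3 -c "
from h import *
go([.555,-.3205,.036],130)
from workcell import viewer
import cv2
a=viewer.capture('scene');b=viewer.capture('top')
s=cv2.resize(a[170:320,80:240],None,fx=2.5,fy=2.5);t=cv2.resize(b[150:310,380:540],None,fx=2.5,fy=2.5)[:375]
import numpy as np
cv2.imwrite('pics/a1.png',np.hstack([s,t])[:,:,::-1])"
```

```text
clock 4.40 pos [ 0.5562 -0.3205  0.0386] F [-0.4  0.3 -0. ] gap 68.0 down [ 0.017  -0.0122 -0.9998] bearing 127.4 j [-16.  32.   0.   0. -57. -37.]
delta tool [2.6 1.  0.8] twist -2.6
carrier xyz [  31.  -319.9   38.6]
```

View pics/a1.png

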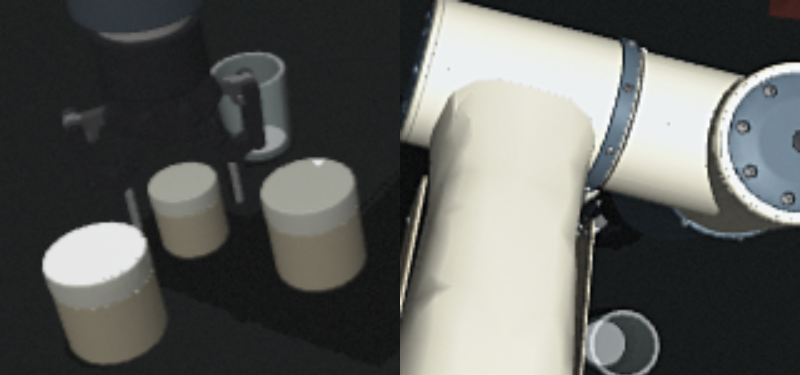

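Request:
apply_moves --moves '[[[0,0,0,0],[0,0,0,0],[0,0,0,0],[0,0,0,0],[0,0,0,0],[0,0,0,0]]]' --grip 1 --grip_force 40

```text
clock: 5.1
eef_pos: [0.5568, -0.3209, 0.0393]
tool_rot: [-162.4, 88.7, -35.0]
ft_force: [-0.7, 0.2, 0.8]
finger_gap: 0.0492
```

Request:
apply_moves --moves '[[[-10,0,0,0],[-20,0,0,0],[-25,0,0,0],[-30,0,0,0],[-30,0,0,0],[-25,0,0,0],[-10,0,0,0],[0,0,0,0]]]'

```text
clock: 5.9
eef_pos: [0.5524, -0.3186, 0.1962]
tool_rot: [-164.7, 89.0, -37.4]
ft_force: [0.9, 0.5, -1.0]
finger_gap: 0.0496
```

```bash
python3 -c "
from h import *
goc([73.5,0,180])"
```

```text
clock 5.90 pos [ 0.5524 -0.3186  0.1962] F [ 0.9  0.5 -1. ] gap 49.6 down [ 0.0144 -0.011  -0.9998] bearing 127.3 j [-16.  25.  13.   0. -77. -37.]
delta tool [  13.1 -221.3  232.9] twist 35.3
carrier xyz [  27.2 -317.8  196.2]
```

Request:
apply_moves --moves '[[[0,0,0,7],[0,0,0,7],[0,0,0,7],[0,0,0,7],[0,0,0,6],[0,0,0,1],[0,0,0,0]]]'

```text
clock: 6.6
eef_pos: [0.5485, -0.3161, 0.1849]
tool_rot: [171.0, 89.9, -98.0]
ft_force: [0.4, 0.1, -0.1]
finger_gap: 0.0494
```

```bash
python3 -c "
from h import *
goc([73.5,0,180])"
```

```text
clock 6.60 pos [ 0.5485 -0.3161  0.1849] F [ 0.4  0.1 -0.1] gap 49.4 down [-3.0e-04 -2.3e-03 -1.0e+00] bearing 91.0 j [-16.  25.  12.   0. -77. -73.]
delta tool [  4.1 -44.4 316. ] twist -1.0
carrier xyz [  23.5 -315.1  184.9]
```

Request:
apply_moves --moves '[[[-1,-20,20,0],[-1,-15,35,0],[-1,-9,45,0],[-1,0,45,0],[-1,0,45,0],[-1,0,40,0],[-1,0,30,0],[0,0,20,0]]]'

```text
clock: 7.4
eef_pos: [0.5847, -0.0277, 0.1845]
tool_rot: [93.9, 89.4, -174.3]
ft_force: [-0.8, 0.1, -2.3]
finger_gap: 0.0498
```

Request:
apply_moves --moves '[[[0,0,0,0],[0,0,0,0]]]'

```text
clock: 7.6
eef_pos: [0.5842, -0.0247, 0.1836]
tool_rot: [90.7, 89.4, -177.0]
ft_force: [0.8, -0.0, -0.9]
finger_gap: 0.0492
```

```bash
python3 -c "
from h import *
goc([73.5,0,180])"
```

```text
clock 7.60 pos [ 0.5842 -0.0247  0.1836] F [ 0.8 -0.  -0.9] gap 49.2 down [-1.100e-02 -6.000e-04 -9.999e-01] bearing 92.3 j [  13.   20.    5.   -0.  -75. -100.]
delta tool [ 3.6 -4.4 25.2] twist 0.3
carrier xyz [ 69.3 -25.2 183.6]
```

Request:
apply_moves --moves '[[[0,-4,12,0],[0,0,10,0],[0,0,3,0],[0,0,0,0]]]'

```text
clock: 8.0
eef_pos: [0.5873, 0.0003, 0.1827]
tool_rot: [91.9, 89.3, -175.8]
ft_force: [0.3, -0.4, -0.6]
finger_gap: 0.0493
```

```bash
python3 -c "
from h import *
goc([73.5,0,76])
from workcell import viewer
import cv2
b=viewer.capture('top');a=viewer.capture('scene')
s=cv2.resize(a[140:340,230:400],None,fx=2.35,fy=2.35);t=cv2.resize(b[140:300,250:410],None,fx=2.4,fy=2.4)
s=cv2.resize(a[140:340,230:390],(400,500));t=cv2.resize(b[120:320,240:400],(400,500))
cv2.imwrite('pics/a2.png',np.hstack([s,t])[:,:,::-1])"
```

```text
clock 8.00 pos [5.873e-01 3.000e-04 1.827e-01] F [ 0.3 -0.4 -0.6] gap 49.3 down [-1.230e-02 -9.000e-04 -9.999e-01] bearing 92.3 j [  15.   21.    5.   -0.  -75. -103.]
delta tool [106.7  -1.5   0.4] twist 0.2
carrier xyz [ 73.4  -0.4 182.7]
```

View pics/a2.png

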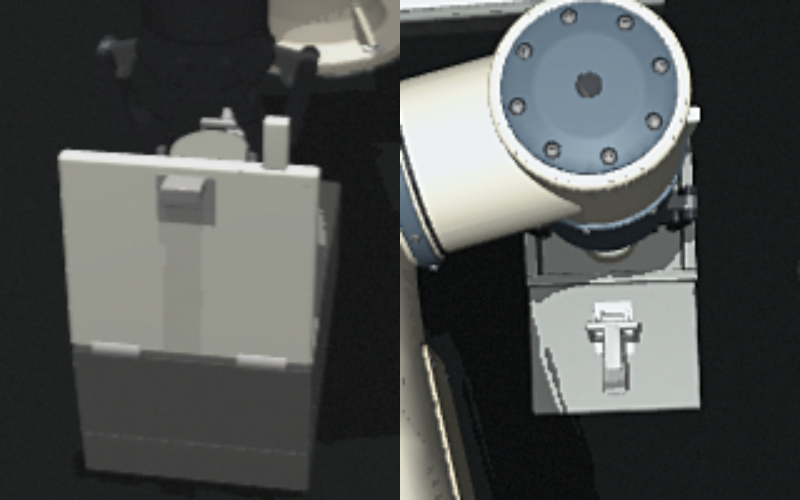

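Request:
apply_moves --moves '[[[10,0,0,0],[15,0,0,0],[15,0,0,0],[15,0,0,0],[10,0,0,0],[5,0,0,0],[0,0,0,0]]]'

```text
clock: 8.8
eef_pos: [0.5856, -0.0023, 0.1074]
tool_rot: [91.9, 89.3, -176.0]
ft_force: [-0.1, -0.2, -2.1]
finger_gap: 0.0494
```

```bash
python3 -c "
from h import *
goc([73.5,0,76])"
```

```text
clock 8.80 pos [ 0.5856 -0.0023  0.1074] F [-0.1 -0.2 -2.1] gap 49.4 down [-1.310e-02 -9.000e-04 -9.999e-01] bearing 92.1 j [  15.   24.   -2.   -0.  -65. -103.]
delta tool [31.4 -2.4  2.9] twist 0.1
carrier xyz [ 71.6  -2.9 107.4]
```

Request:
apply_moves --moves '[[[5,-2,2,0],[10,0,1,0],[8,0,0,0],[4,0,0,0],[2,0,0,0],[0,0,0,0]]]'

```text
clock: 9.4
eef_pos: [0.5884, 0.0012, 0.0772]
tool_rot: [91.7, 89.4, -176.2]
ft_force: [-0.3, 0.9, -0.7]
finger_gap: 0.0492
```

```bash
python3 -c "
from h import *
goc([73.5,0,75])"
```

```text
clock 9.40 pos [0.5884 0.0012 0.0772] F [-0.3  0.9 -0.7] gap 49.2 down [-1.040e-02 -7.000e-04 -9.999e-01] bearing 92.1 j [  15.   25.   -4.   -0.  -61. -103.]
delta tool [ 2.2  0.9 -0.5] twist 0.1
carrier xyz [74.4  0.5 77.2]
```

Jar bottom is ≈3 mm above the floor; ease down until it touches.

Request:
apply_moves --moves '[[[1,0,0,0],[1,0,0,0],[1,0,0,0],[0,0,0,0]]]'

```text
clock: 9.8
eef_pos: [0.589, 0.0012, 0.0749]
tool_rot: [91.6, 89.5, -176.3]
ft_force: [-0.3, -0.3, -1.5]
finger_gap: 0.0496
```

Request:
apply_moves --moves '[[[1,0,0,0],[1,0,0,0],[0,0,0,0]]]'

```text
clock: 10.1
eef_pos: [0.5894, 0.0013, 0.075]
tool_rot: [93.2, 89.6, -174.7]
ft_force: [0.3, 0.0, -2.4]
finger_gap: 0.0494
```

Request:
apply_moves --moves '[[[2,0,0,0],[1,0,0,0],[0,0,0,0]]]'

```text
clock: 10.4
eef_pos: [0.5898, 0.0014, 0.0749]
tool_rot: [100.2, 89.8, -167.6]
ft_force: [0.0, -0.1, -1.3]
finger_gap: 0.0495
```

```bash
python3 -c "
from h import *
goc([73.5,0,74])"
```

```text
clock 10.40 pos [0.5898 0.0014 0.0749] F [ 0.  -0.1 -1.3] gap 49.5 down [-4.1e-03 -9.0e-04 -1.0e+00] bearing 92.2 j [  15.   25.   -4.   -0.  -60. -103.]
delta tool [ 0.9  2.4 -0.6] twist 0.2
carrier xyz [75.9  0.7 74.9]
```

Request:
apply_moves --moves '[[[0,0,0,0],[0,0,0,0],[0,0,0,0],[0,0,0,0]]]' --grip -0.6

```text
clock: 10.8
eef_pos: [0.5904, 0.0013, 0.0745]
tool_rot: [103.9, 89.8, -163.9]
ft_force: [0.0, -0.3, -0.2]
finger_gap: 0.0685
```

```bash
python3 -c "
from h import *
goc([73.5,0,74])"
```

```text
clock 10.80 pos [0.5904 0.0013 0.0745] F [ 0.  -0.3 -0.2] gap 68.5 down [-3.2e-03 -9.0e-04 -1.0e+00] bearing 92.2 j [  15.   25.   -4.    0.  -60. -103.]
delta tool [ 0.5  2.9 -0.6] twist 0.2
carrier xyz [76.4  0.6 74.5]
```

Request:
apply_moves --moves '[[[-10,0,0,0],[-20,0,0,0],[-30,0,0,0],[-35,0,0,0],[-40,0,0,0],[-40,0,0,0],[-30,0,0,0],[-15,0,0,0]]]'

```text
clock: 11.6
eef_pos: [0.5893, 0.0004, 0.3053]
tool_rot: [111.6, 89.6, -156.2]
ft_force: [0.4, -0.1, -0.2]
finger_gap: 0.0681
```

```bash
python3 -c "
from h import *
goc([190,-40,315])
from workcell import viewer
import cv2
b=viewer.capture('top');a=viewer.capture('scene')
s=cv2.resize(a[140:340,230:390],(400,500));t=cv2.resize(b[120:320,240:400],(400,500))
cv2.imwrite('pics/a3.png',np.hstack([s,t])[:,:,::-1])"
```

```text
clock 11.60 pos [5.893e-01 4.000e-04 3.053e-01] F [ 0.4 -0.1 -0.2] gap 68.1 down [-0.0066 -0.0029 -1.    ] bearing 92.2 j [  15.   19.   21.    0.  -92. -103.]
delta tool [ -10.3 -114.5  -40. ] twist 0.1
carrier xyz [ 7.530e+01 -3.000e-01  3.053e+02]
```

View pics/a3.png

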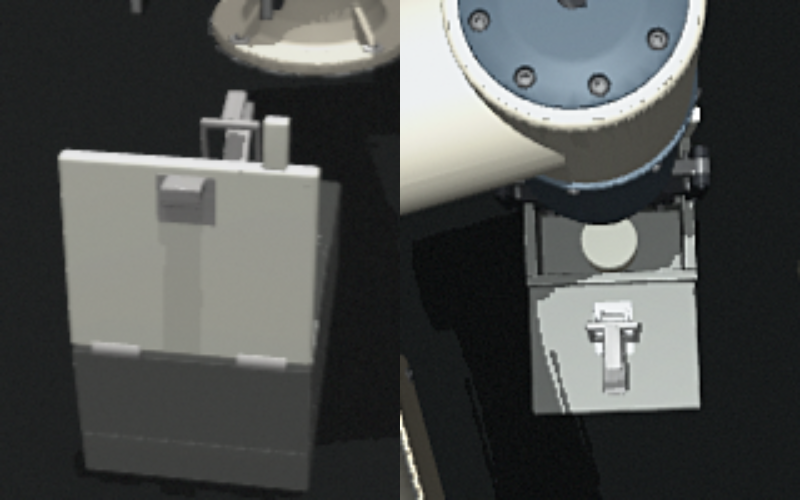

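Request:
apply_moves --moves '[[[-8,0,-15,0],[-7,-10,-20,0],[0,-25,-5,0],[0,-30,0,0],[0,-25,0,0],[0,-15,0,0],[0,-5,0,0],[0,0,0,0]]]' --grip 1

```text
clock: 12.5
eef_pos: [0.7025, -0.0427, 0.3204]
tool_rot: [112.4, 89.4, -155.6]
ft_force: [-0.1, 0.9, -0.7]
finger_gap: -0.0
```

```bash
python3 -c "
from h import *
goc([190,-40,230])"
```

```text
clock 12.50 pos [ 0.7025 -0.0427  0.3204] F [-0.1  0.9 -0.7] gap -0.0 down [-0.0093 -0.0042 -0.9999] bearing 92.1 j [   9.   35.   48.    0. -104.  -97.]
delta tool [90.3 -4.   7.7] twist 0.0
carrier xyz [186.9 -47.4 320.4]
```

Request:
apply_moves --moves '[[[20,-4,4,0],[25,0,3,0],[25,0,0,0],[12,0,0,0],[3,0,0,0],[0,0,0,0]]]'

```text
clock: 13.1
eef_pos: [0.7014, -0.038, 0.2363]
tool_rot: [125.5, 89.5, -142.5]
ft_force: [0.5, -0.1, 0.8]
finger_gap: -0.0001
```

```bash
python3 -c "
from h import *
goc([172,-40,230])
for th in np.arange(1.5,-.01,-.1):
    r=105 if th>.5 else 105
    p=lidp(th,r,-40,6); print(round(th,2),np.round(p,0))"
```

```text
clock 13.10 pos [ 0.7014 -0.038   0.2363] F [ 0.5 -0.1  0.8] gap -0.1 down [-0.0063 -0.0048 -1.    ] bearing 92.0 j [ 10.  33.  33.   0. -90. -98.]
delta tool [ 6.4 14.   2.7] twist 0.0
carrier xyz [186.  -42.7 236.3]
1.5 [162. -40. 216.]
1.4 [151. -40. 215.]
1.3 [141. -40. 214.]
1.2 [131. -40. 211.]
1.1 [121. -40. 207.]
1.0 [111. -40. 203.]
0.9 [102. -40. 197.]
0.8 [ 94. -40. 191.]
0.7 [ 87. -40. 183.]
0.6 [ 80. -40. 175.]
0.5 [ 74. -40. 167.]
0.4 [ 69. -40. 157.]
0.3 [ 64. -40. 148.]
0.2 [ 61. -40. 138.]
0.1 [ 59. -40. 127.]
-0.0 [ 58. -40. 117.]
```

Request:
apply_moves --moves '[[[1,8,0,0],[1,8,0,0],[1,10,0,0],[1,10,0,0],[3,10,0,0],[4,10,0,0],[0,0,0,0]]]'

```text
clock: 13.8
eef_pos: [0.6476, -0.0406, 0.2357]
tool_rot: [-106.0, 89.1, -13.9]
ft_force: [-0.2, -0.0, 0.6]
finger_gap: -0.0001
```

```bash
python3 -c "
from h import *
goc([132,-40,224])"
```

```text
clock 13.80 pos [ 0.6476 -0.0406  0.2357] F [-0.2 -0.   0.6] gap -0.1 down [ 0.0155 -0.0039 -0.9999] bearing 92.0 j [ 10.  26.  20.   0. -84. -98.]
delta tool [11.7  0.3  3.4] twist 0.0
carrier xyz [132.1 -43.4 235.7]
```

Request:
apply_moves --moves '[[[8,6,0,0],[9,6,0,0],[7,9,0,0],[7,8,0,0],[8,7,0,0],[8,6,0,0],[0,0,0,0]]]'

```text
clock: 14.5
eef_pos: [0.6129, -0.0432, 0.1999]
tool_rot: [-99.3, 87.7, -7.2]
ft_force: [0.0, 0.0, 0.1]
finger_gap: 0.0
```

```bash
python3 -c "
from h import *
goc([98,-40,200])
from workcell import viewer
import cv2
b=viewer.capture('top');a=viewer.capture('scene')
s=cv2.resize(a[140:340,230:390],(400,500));t=cv2.resize(b[120:320,240:400],(400,500))
cv2.imwrite('pics/a4.png',np.hstack([s,t])[:,:,::-1])"
```

```text
clock 14.50 pos [ 0.6129 -0.0432  0.1999] F [0.  0.  0.1] gap 0.0 down [ 0.0398 -0.005  -0.9992] bearing 92.1 j [ 11.  21.   8.   1. -75. -99.]
delta tool [-0.2 -0.6  4.7] twist 0.1
carrier xyz [ 97.4 -44.7 199.9]
```

View pics/a4.png

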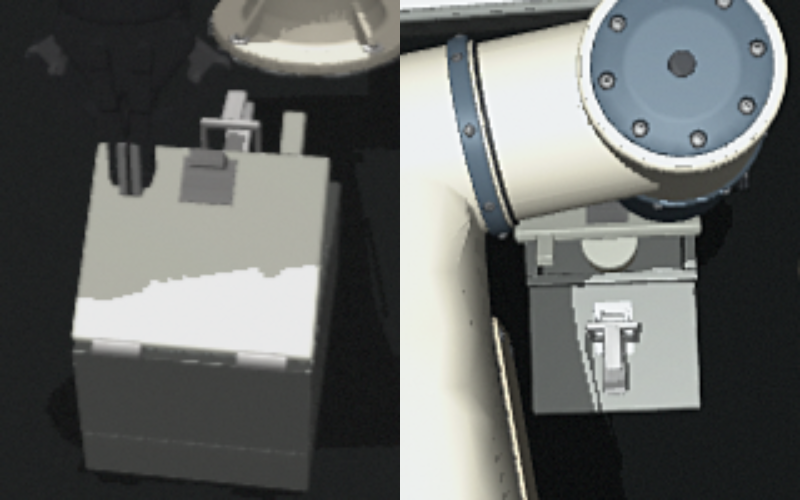

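Request:
apply_moves --moves '[[[8,7,0,0],[8,7,0,0],[9,6,0,0],[9,5,0,0],[10,3,0,0],[10,3,0,0],[6,1,0,0],[0,0,0,0]]]'

```text
clock: 15.4
eef_pos: [0.5889, -0.045, 0.1412]
tool_rot: [-98.9, 87.1, -6.7]
ft_force: [0.7, 0.0, 0.6]
finger_gap: 0.0001
```

```bash
python3 -c "
from h import *
goc([70,-40,134])"
```

```text
clock 15.40 pos [ 0.5889 -0.045   0.1412] F [0.7 0.  0.6] gap 0.1 down [ 0.0505 -0.0059 -0.9987] bearing 92.2 j [  11.   20.   -2.    1.  -65. -100.]
delta tool [7.  3.6 5.7] twist 0.1
carrier xyz [ 73.3 -45.6 141.2]
```

Request:
apply_moves --moves '[[[4,1,1,0],[4,0,0,0],[3,0,0,0],[3,0,0,0],[3,0,0,0]]]'

```text
clock: 15.9
eef_pos: [0.5887, -0.0442, 0.134]
tool_rot: [-100.8, 86.8, -8.5]
ft_force: [-10.1, 2.1, 17.1]
finger_gap: 0.0001
```

```bash
python3 -c "
from h import *
goc([70,-40,134])"
```

```text
clock 15.90 pos [ 0.5887 -0.0442  0.134 ] F [-10.1   2.1  17.1] gap 0.1 down [ 0.0557 -0.0083 -0.9984] bearing 92.3 j [  12.   20.   -3.    1.  -63. -100.]
delta tool [-0.3  3.1  4.9] twist 0.3
carrier xyz [ 73.1 -44.9 134. ]
```

Request:
apply_moves --moves '[[[-5,0,0,0],[-20,0,0,0],[-30,0,0,0],[-30,0,0,0],[-25,0,0,0],[0,-10,0,0],[0,-10,0,0],[0,0,0,0]]]'

```text
clock: 16.7
eef_pos: [0.6035, -0.042, 0.2506]
tool_rot: [-99.3, 86.6, -7.0]
ft_force: [0.5, -0.9, -0.1]
finger_gap: -0.0001
```

```bash
python3 -c "
from h import *
goc([-32,0,175])
from workcell import viewer
import cv2
b=viewer.capture('top');a=viewer.capture('scene')
s=cv2.resize(a[140:340,230:390],(400,500));t=cv2.resize(b[120:320,240:400],(400,500))
cv2.imwrite('pics/a5.png',np.hstack([s,t])[:,:,::-1])"
```

```text
clock 16.70 pos [ 0.6035 -0.042   0.2506] F [ 0.5 -0.9 -0.1] gap -0.1 down [ 0.059  -0.0072 -0.9982] bearing 92.3 j [ 11.  19.  11.   1. -80. -99.]
delta tool [ 68.  124.   44.5] twist 0.3
carrier xyz [ 88.  -43.1 250.6]
```

View pics/a5.png

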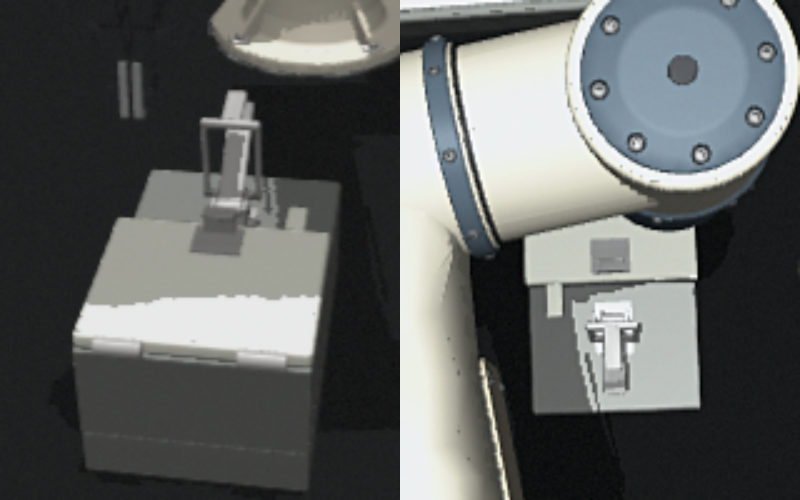

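```bash
python3 -c "
from h import *
from workcell import viewer
import cv2
b=viewer.capture('top');a=viewer.capture('scene')
cv2.imwrite('pics/sc1.png',a[:,:,::-1]);cv2.imwrite('pics/tc1.png',b[:,:,::-1])
v=np.load('c.npy');print(v)
def mk(im,n,x0,y0,x1,y1,f):
    s=cv2.resize(im[y0:y1,x0:x1],None,fx=f,fy=f,interpolation=cv2.INTER_CUBIC).copy()
    P=[loopp(v[4],v[5],63.9,y) for y in(-21,21)]+[loopp(v[4],v[5],63.9,0,h) for h in(0,24,37)]+[[-80*np.cos(v[4]),0,107+80*np.sin(v[4])],[33,75,117],[33,-75,117],[166,75,0],[166,-75,0],[-80,75,85],[-80,-75,85],[4,57,116],[50,0,120]]
    for p in P:
        u=(proj(n,c2w(v,p))-[x0,y0]+.5)*f; cv2.circle(s,tuple(int(q) for q in u),2,(255,0,0),-1)
    return s
s=mk(a,'scene',255,170,375,230,6)
t=mk(b,'top',280,210,370,290,6)
cv2.imwrite('pics/a6.png',s[:,:,::-1]);cv2.imwrite('pics/a7.png',t[:,:,::-1])
"
```

```text
[ 0.51401507 -0.00194412  0.03515156  1.49293229  0.647992    1.7706775 ]
```

View pics/a6.png

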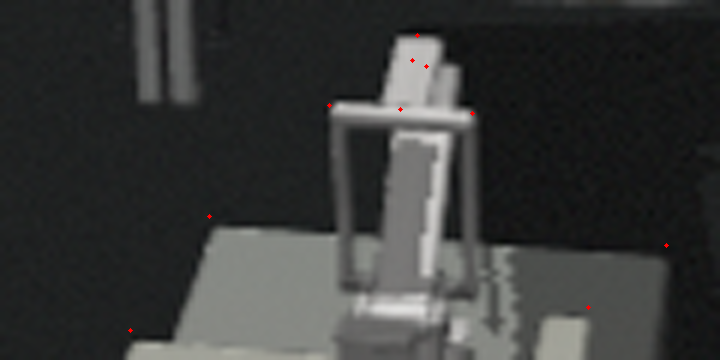

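View pics/a7.png

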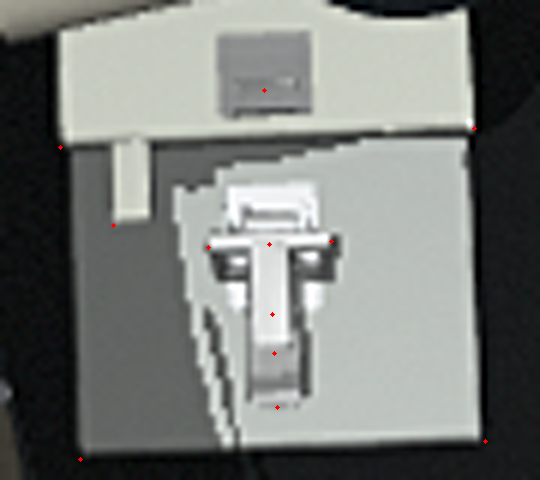

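```bash
cat > fit2.py <<'E'
from h import *
t6=lambda u:[u[0]/6+280-.5,u[1]/6+210-.5]
s6=lambda u:[u[0]/6+255-.5,u[1]/6+170-.5]
s1=lambda u:[u[0]/3.5+240-.5,u[1]/3.5+170-.5]
obs=[];A=lambda n,u,p:obs.append((n,u,p))
A("top",t6((63,141)),[33,75,117]);A("top",t6((474,131)),[33,-75,117])
A("top",t6((112,222)),[4,57,116]);A("top",t6((150,218)),[4,43,116])
A("top",t6((80,455)),[-80,75,85]);A("top",t6((481,440)),[-80,-75,85])
A("scene",s6((213,228)),[-80,-75,85]);A("scene",s6((668,257)),[-80,75,85])
A("scene",s6((588,318)),[4,57,116]);A("scene",s6((540,318)),[4,43,116]);A("scene",s6((133,343)),[33,-75,117])
A("scene",s1((85,552)),[166,-75,0]); A("scene",s1((396,580)),[166,75,0])
A("top",t6((208,243)),lambda v:loopp(v[3],v[4],63.9,21));A("top",t6((332,240)),lambda v:loopp(v[3],v[4],63.9,-21))
A("scene",s6((331,110)),lambda v:loopp(v[3],v[4],63.9,-21));A("scene",s6((476,120)),lambda v:loopp(v[3],v[4],63.9,21))
A("top",t6((272,346)),lambda v:loopp(v[3],v[4],63.9,0,37));A("scene",s6((420,38)),lambda v:loopp(v[3],v[4],63.9,0,37))
A("top",t6((276,405)),lambda v:[-80*np.cos(v[3]),0,107+80*np.sin(v[3])])
# v[5:8] scene cam shift (world m), v[8:11] top cam shift
def f(v):
    r=[]
    for n,u,g in obs:
        w=c2w(v,g(v) if callable(g) else g)+(v[5:8] if n=="scene" else v[8:11])
        r.append(proj(n,w)-u)
    return np.concatenate([np.concatenate(r),v[5:]/.002])
r=least_squares(f,[.514,-.002,.035,.65,1.77]+[0]*6,loss='soft_l1')
v=r.x;print(v.round(4));print(np.round(f(v)[:-6].reshape(-1,2),1).tolist())
c=np.array([v[0],v[1],v[2],1.49,v[3],v[4]]);np.save("c.npy",c)
print("pin",loopp(v[3],v[4],0,0),"bar",loopp(v[3],v[4],63.9,0),"tab24",loopp(v[3],v[4],63.9,0,24),"tab37",loopp(v[3],v[4],63.9,0,37),"leverend",-80*np.cos(v[3]),107+80*np.sin(v[3]))
E
python3 fit2.py
```

```text
[ 5.1520e-01 -1.6000e-03  2.6900e-02  6.5720e-01  1.7793e+00  1.0000e-04
  2.0000e-04 -1.8000e-03 -1.0000e-04 -2.0000e-04 -2.0000e-04]
[[-0.5, 0.4], [0.1, -0.7], [0.1, -0.1], [0.2, 0.3], [-0.3, -0.0], [0.4, -0.0], [-0.0, -1.0], [0.2, -0.6], [0.3, -0.4], [0.4, -0.9], [-0.3, -1.1], [-0.2, 0.3], [-0.1, 1.5], [-0.1, 0.1], [-0.2, -0.2], [0.0, 0.4], [-0.3, 0.2], [0.1, 0.6], [0.0, 0.7], [-0.0, -0.4]]
pin [np.float64(-15.87954173259207), 0, np.float64(108.95963118031604)] bar [np.float64(-8.699885719710581), 0, np.float64(172.4550053388852)] tab24 [np.float64(-32.547913572694306), 0, np.float64(175.15158975686887)] tab37 [np.float64(-45.465595326393824), 0, np.float64(176.61223964994335)] leverend -63.33683113634262 155.8717282445221
```

```bash
cat > path.py <<'E'
from h import *
def solve(bx,bz,g):
    r=least_squares(lambda q:np.array(loopp(q[0],q[1],63.9,0))[[0,2]]-[bx,bz],g);return r.x
c=np.load("c.npy");g=[c[4],c[5]]
def ang(a,rr): return (rr*np.cos(np.radians(a)),107+rr*np.sin(np.radians(a)))
W=[ang(a,rr) for a,rr in((90,67),(80,68),(70,69),(60,69.5),(50,70),(40,70.5),(35,70.5),(30,70.5))]+[(61,138),(61,132),(61,126),(60.5,121),(57,120.5),(54,120.5),(51,120.5),(50,120.5)]
for b in W:
    g=solve(*b,g); P=np.array(loopp(*g,63.9,0,33)); le=(-80*np.cos(g[0]),107+80*np.sin(g[0]))
    print("bar",np.round(b,1),"t %.2f phi %.2f loopabs %.0f"%(g[0],g[1],np.degrees(A0+g[1]-g[0])),"tab33",P[[0,2]].round(1),"leverend",np.round(le,0), "err",np.round(np.array(loopp(*g,63.9,0))[[0,2]]-b,1))
E
python3 path.py; python3 -c "
from h import *
goc([-40,0,215])"
```

```text
bar [  0. 174.] t 0.85 phi 1.84 loopabs 76 tab33 [-32.1 181.9] leverend [-53. 167.] err [0. 0.]
bar [ 11.8 174. ] t 1.08 phi 1.91 loopabs 67 tab33 [-18.5 187.1] leverend [-37. 178.] err [ 0. -0.]
bar [ 23.6 171.8] t 1.32 phi 1.98 loopabs 57 tab33 [ -4.  189.9] leverend [-20. 184.] err [ 0. -0.]
bar [ 34.8 167.2] t 1.53 phi 2.01 loopabs 47 tab33 [ 10.6 189.7] leverend [ -4. 187.] err [ 0. -0.]
bar [ 45.  160.6] t 1.73 phi 2.05 loopabs 37 tab33 [ 25.  186.9] leverend [ 13. 186.] err [ 0. -0.]
bar [ 54.  152.3] t 1.94 phi 2.08 loopabs 28 tab33 [ 38.8 181.6] leverend [ 29. 182.] err [ 0. -0.]
bar [ 57.8 147.4] t 2.03 phi 2.08 loopabs 23 tab33 [ 45.1 177.9] leverend [ 35. 179.] err [0. 0.]
bar [ 61.1 142.2] t 2.11 phi 2.08 loopabs 18 tab33 [ 51.1 173.7] leverend [ 41. 176.] err [0. 0.]
bar [ 61 138] t 2.04 phi 1.94 loopabs 14 tab33 [ 53.2 170.1] leverend [ 36. 178.] err [ 0. -0.]
bar [ 61 132] t 1.96 phi 1.77 loopabs 8 tab33 [ 56.3 164.7] leverend [ 31. 181.] err [0. 0.]
bar [ 61 126] t 1.93 phi 1.64 loopabs 3 tab33 [ 59.3 159. ] leverend [ 28. 182.] err [ 0. -0.]
bar [ 60.5 121. ] t 1.89 phi 1.53 loopabs -1 tab33 [ 61.3 154. ] leverend [ 25. 183.] err [0. 0.]
bar [ 57.  120.5] t 1.66 phi 1.31 loopabs -1 tab33 [ 57.5 153.5] leverend [  7. 187.] err [ 0. -0.]
bar [ 54.  120.5] t 1.44 phi 1.12 loopabs 1 tab33 [ 53.5 153.5] leverend [-11. 186.] err [0. 0.]
bar [ 51.  120.5] t 1.18 phi 0.90 loopabs 3 tab33 [ 49.  153.4] leverend [-30. 181.] err [ 0. -0.]
bar [ 50.  120.5] t 1.08 phi 0.82 loopabs 5 tab33 [ 47.3 153.4] leverend [-38. 178.] err [ 0. -0.]
clock 16.90 pos [ 0.6021 -0.042   0.25  ] F [-0.1 -0.1  0.2] gap -0.2 down [ 0.0571 -0.0073 -0.9983] bearing 92.3 j [ 11.  18.  11.   1. -80. -99.]
delta tool [ 27.4 126.9  44.8] twist 0.8
carrier xyz [ 85.8 -42.8 250. ]
```

Request:
apply_moves --moves '[[[0,20,20,0],[0,35,20,0],[0,35,5,0],[0,35,0,0],[0,30,0,0],[0,20,0,0],[0,5,0,0],[0,0,0,0]]]'

```text
clock: 17.7
eef_pos: [0.4106, -0.0044, 0.2355]
tool_rot: [-100.5, 86.9, -8.2]
ft_force: [0.8, -0.8, 0.5]
finger_gap: 0.0002
```

```bash
python3 -c "
from h import *
goc([-95,0,162])"
```

```text
clock 17.70 pos [ 0.4106 -0.0044  0.2355] F [ 0.8 -0.8  0.5] gap 0.2 down [ 0.0532 -0.0077 -0.9986] bearing 92.3 j [  23.   -3.  -17.    2.  -74. -111.]
delta tool [73.9 -5.7  0.6] twist 0.8
carrier xyz [-104.6   -0.   235.5]
```

Request:
apply_moves --moves '[[[15,0,0,0],[20,0,0,0],[20,0,0,0],[12,0,0,0],[4,0,0,0],[0,0,0,0]]]'

```text
clock: 18.3
eef_pos: [0.4196, -0.0047, 0.1626]
tool_rot: [-100.9, 86.8, -8.6]
ft_force: [0.4, -1.1, 0.1]
finger_gap: -0.0004
```

```bash
python3 -c "
from h import *
goc([-80,0,162])"
```

```text
clock 18.30 pos [ 0.4196 -0.0047  0.1626] F [ 0.4 -1.1  0.1] gap -0.4 down [ 0.0557 -0.0084 -0.9984] bearing 92.3 j [  22.    0.  -24.    2.  -63. -111.]
delta tool [  1.5 -15.6   0.3] twist 0.7
carrier xyz [-95.6  -0.5 162.6]
```

Request:
apply_moves --moves '[[[0,-10,0,0],[0,-10,0,0],[0,-8,0,0],[0,-8,0,0],[0,-8,0,0],[0,-8,0,0],[0,0,0,0]]]'

```text
clock: 19.0
eef_pos: [0.4785, -0.0024, 0.168]
tool_rot: [-100.4, 86.6, -8.1]
ft_force: [0.4, 0.5, -0.3]
finger_gap: -0.0005
```

```bash
cat > look.py <<'E'
from h import *
from workcell import viewer
import cv2,sys
def look(name,s=(255,150,375,240),t=(270,190,370,290)):
    b=viewer.capture('top');a=viewer.capture('scene')
    A=cv2.resize(a[s[1]:s[3],s[0]:s[2]],None,fx=400/(s[2]-s[0]),fy=400/(s[2]-s[0]),interpolation=cv2.INTER_CUBIC)
    B=cv2.resize(b[t[1]:t[3],t[0]:t[2]],None,fx=400/(t[2]-t[0]),fy=400/(t[2]-t[0]),interpolation=cv2.INTER_CUBIC)
    H=max(A.shape[0],B.shape[0]);z=np.zeros((H,800,3),np.uint8);z[:A.shape[0],:400]=A;z[:B.shape[0],400:]=B
    cv2.imwrite(f'pics/{name}.png',z[:,:,::-1])
E
python3 -c "
from look import *
goc([-40,0,162]);look('b1')"
```

```text
clock 19.00 pos [ 0.4785 -0.0024  0.168 ] F [ 0.4  0.5 -0.3] gap -0.5 down [ 0.0587 -0.0084 -0.9982] bearing 92.3 j [  20.    7.  -16.    2.  -64. -108.]
delta tool [ 5.8  3.6 -0.1] twist 0.7
carrier xyz [-36.7   0.2 168. ]
```

View pics/b1.png

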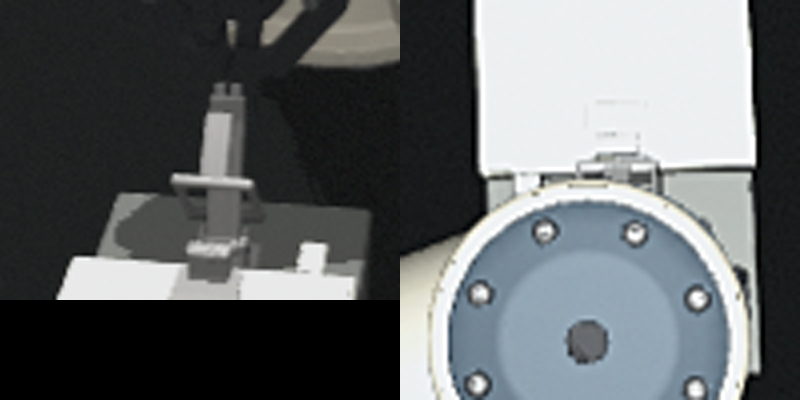

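Request:
apply_moves --moves '[[[1,-8,0,0],[1,-8,0,0],[1,-8,0,0],[1,-7,0,0],[0,-5,0,0],[0,0,0,0]]]'

```text
clock: 19.7
eef_pos: [0.5165, -0.0008, 0.1656]
tool_rot: [-100.4, 86.6, -8.1]
ft_force: [0.2, 0.0, 0.3]
finger_gap: 0.0004
```

```bash
python3 -c "
from look import *
goc([4,0,162]);look('b2')"
```

```text
clock 19.70 pos [ 0.5165 -0.0008  0.1656] F [0.2 0.  0.3] gap 0.4 down [ 0.058  -0.0082 -0.9983] bearing 92.3 j [  18.   11.  -11.    2.  -65. -107.]
delta tool [ 3.8 -2.5 -0.7] twist 0.8
carrier xyz [  1.3   0.7 165.6]
```

View pics/b2.png

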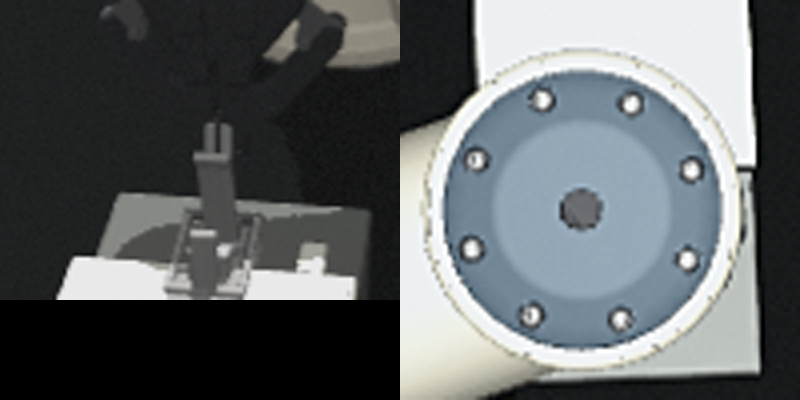

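```bash
cat > ov.py <<'E'
from look import *
def ov(name,P,s=(280,170,360,230),f=10):
    a=viewer.capture('scene');c=np.load('c.npy')
    A=cv2.resize(a[s[1]:s[3],s[0]:s[2]],None,fx=f,fy=f,interpolation=cv2.INTER_CUBIC).copy()
    A=np.clip(A.astype(float)*1.3,0,255).astype(np.uint8)
    for p,col in P:
        u=(proj('scene',c2w(c,p)+[0,0,-.0018])-[s[0],s[1]]+.5)*f;cv2.circle(A,tuple(int(q) for q in u),3,col,-1)
    cv2.imwrite(f'pics/{name}.png',A[:,:,::-1])
def pts(t,phi):
    R=(255,0,0);G=(0,255,0);B=(0,100,255)
    return [(loopp(t,phi,63.9,y),R) for y in(-21,0,21)]+[(loopp(t,phi,63.9,0,37),R)]+[([-80*np.cos(t),y,107+80*np.sin(t)],G) for y in(-9,9)]+[([x,y,135],B) for x in(40,51) for y in(-11,11)]
E
python3 -c "
from ov import *
ov('b3',pts(1.9,1.65))"
```

```text
(no output)
```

View pics/b3.png

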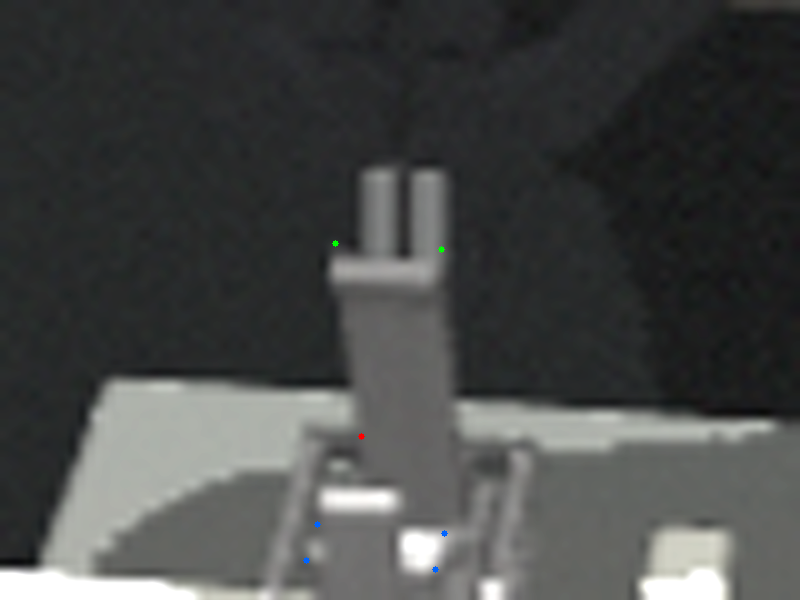

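```bash
python3 -c "
from ov import *
ov('b4',pts(1.95,1.5),s=(280,195,360,255))"
```

```text
(no output)
```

View pics/b4.png

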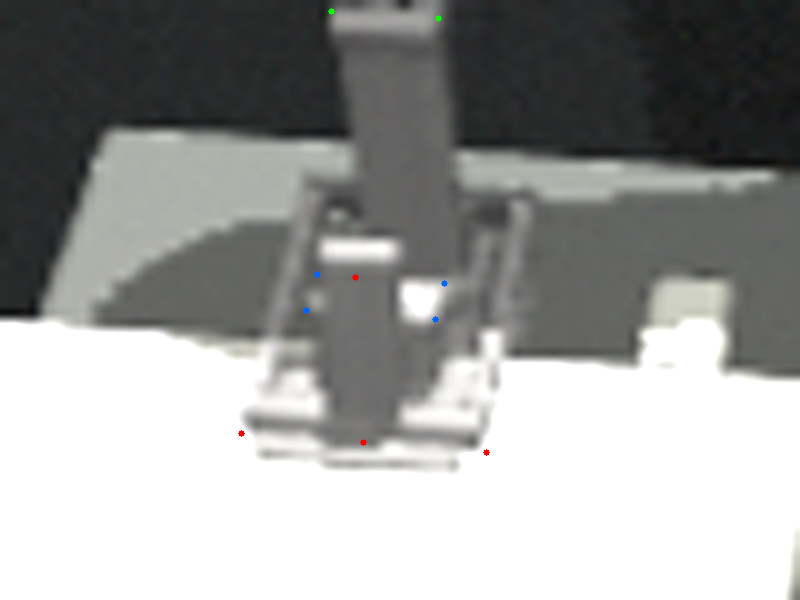

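```bash
python3 -c "
from h import *
c=np.load('c.npy')
px=lambda u:np.array([u[0]/10+280-.5,u[1]/10+195-.5])
O=[((248,420),-21,0),((484,438),21,0),((360,245),0,37)]
def f(v): return np.concatenate([proj('scene',c2w(c,loopp(v[0],v[1],63.9,y,h))+[0,0,-.0018])-px(u) for u,y,h in O])
r=least_squares(f,[1.95,1.6]);print(r.x,f(r.x).round(1),loopp(*r.x,63.9,0),loopp(*r.x,63.9,0,37))
for t in(1.85,1.95,2.05):
  q=least_squares(lambda p:f([t,p[0]]),[1.6]);print(t,q.x,q.cost,loopp(t,q.x[0],63.9,0),loopp(t,q.x[0],63.9,0,37))
"
```

```text
[1.90760953 1.51527187] [-0.6 -0.5  0.3 -0.4 -0.3  0.6] [np.float64(60.65795052341605), 0, np.float64(119.09600017711531)] [np.float64(62.73821164967675), 0, np.float64(156.0374743443243)]
1.85 [1.45193638] 0.6518958203386767 [np.float64(59.738227220012796), 0, np.float64(118.52387387958245)] [np.float64(62.029978569746625), 0, np.float64(155.4528310236854)]
1.95 [1.5623883] 0.6470968985869274 [np.float64(61.34188933686183), 0, np.float64(119.51656401388213)] [np.float64(63.24754397323249), 0, np.float64(156.46745683674743)]
2.05 [1.67519687] 0.7193422269636903 [np.float64(62.96929902408383), 0, np.float64(120.50213833229728)] [np.float64(64.40152229295298), 0, np.float64(157.4744081639983)]
```

Request:
apply_moves --moves '[[[0,8,0,0],[0,8,0,0],[-15,0,0,0],[-25,0,0,0],[-22,-10,0,0],[-5,-20,0,0],[0,-20,0,0],[0,-20,0,0]]]'

```text
clock: 20.7
eef_pos: [0.5588, 0.0015, 0.2404]
tool_rot: [-98.4, 86.6, -6.0]
ft_force: [-0.5, 0.0, 0.2]
finger_gap: 0.0001
```

```bash
python3 -c "
from look import *
goc([56,0,184])"
```

```text
clock 20.70 pos [0.5588 0.0015 0.2404] F [-0.5  0.   0.2] gap 0.1 down [ 0.0596 -0.0063 -0.9982] bearing 92.4 j [  17.   13.    3.    1.  -76. -105.]
delta tool [57.1 -9.  -1.6] twist 0.9
carrier xyz [ 43.6   2.  240.4]
```

Request:
apply_moves --moves '[[[0,-12,-2,0],[0,-3,0,0],[15,0,0,0],[18,0,0,0],[12,0,0,0],[5,0,0,0],[0,0,0,0]]]'

```text
clock: 21.4
eef_pos: [0.5747, 0.0003, 0.1908]
tool_rot: [-97.6, 86.5, -5.2]
ft_force: [0.1, -0.0, -0.5]
finger_gap: -0.0002
```

```bash
python3 -c "
from ov import *
goc([56,0,184]);look('b5')"
```

```text
clock 21.40 pos [5.747e-01 3.000e-04 1.908e-01] F [ 0.1 -0.  -0.5] gap -0.2 down [ 0.061  -0.0055 -0.9981] bearing 92.4 j [  16.   16.   -0.    1.  -70. -104.]
delta tool [ 6.6  3.9 -0.2] twist 0.9
carrier xyz [ 59.5   0.3 190.8]
```

View pics/b5.png

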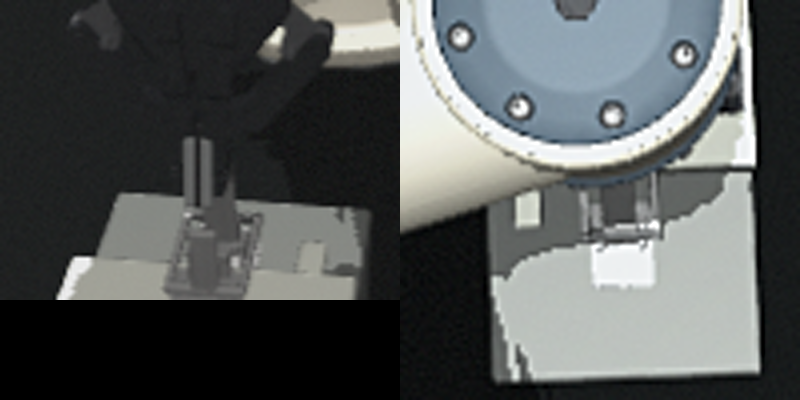

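Request:
apply_moves --moves '[[[8,3,0,0],[0,9,0,0],[0,9,0,0],[0,9,0,0],[0,9,0,0],[0,8,0,0],[0,0,0,0]]]'

```text
clock: 22.2
eef_pos: [0.5262, -0.0017, 0.1831]
tool_rot: [-95.8, 86.0, -3.3]
ft_force: [0.4, -0.6, 0.3]
finger_gap: 0.0
```

```bash
python3 -c "
from ov import *
goc([-13,0,184]);look('b6',s=(275,180,365,260))"
```

```text
clock 22.20 pos [ 0.5262 -0.0017  0.1831] F [ 0.4 -0.6  0.3] gap 0.0 down [ 0.0698 -0.0041 -0.9976] bearing 92.4 j [  18.   11.   -9.    2.  -66. -106.]
delta tool [-2.5 23.8  0.8] twist 0.9
carrier xyz [ 11.   -0.4 183.1]
```

View pics/b6.png

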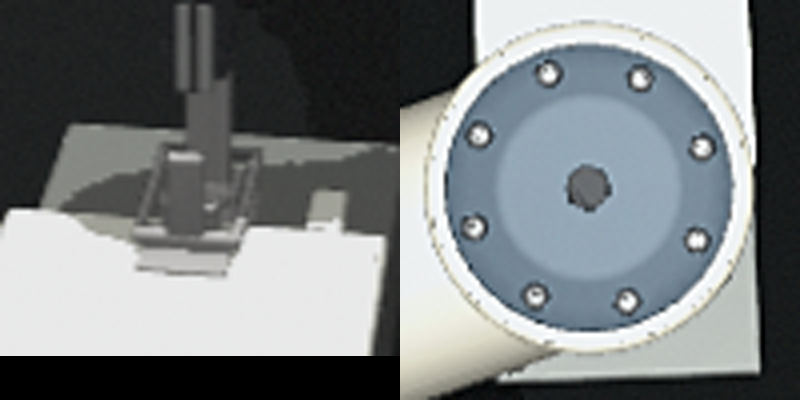

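```bash
python3 -c "
from ov import *
ov('b7',pts(1.57,1.25),s=(280,195,360,255))"
```

```text
(no output)
```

View pics/b7.png

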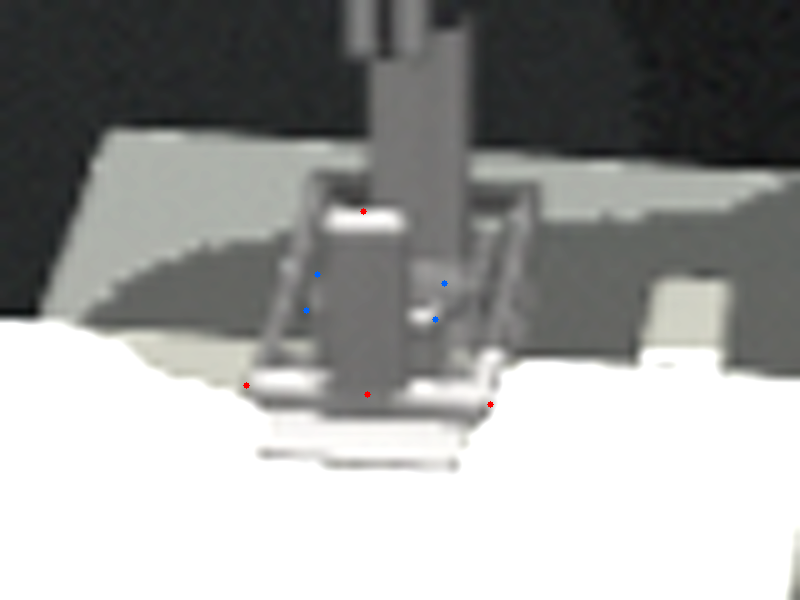

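```bash
cat > fl.py <<'E'
from h import *
c=np.load('c.npy')
def fl(O,s=(280,195),fc=10):
    px=lambda u:np.array([u[0]/fc+s[0]-.5,u[1]/fc+s[1]-.5])
    P=lambda b,y:[b[0],y,b[1]]
    O=[(px(u),y,h) for u,y,h in O]
    def f(v): # bar x,z, abs angle
        return np.concatenate([proj('scene',c2w(c,[v[0]-h*np.sin(v[2]),y,v[1]+h*np.cos(v[2])])+[0,0,-.0018])-u for u,y,h in O]+[[(v[2]-0.0)*3]])
    r=least_squares(f,[55,120,0]);print("bar",r.x[:2].round(1),"angle",r.x[2].round(2),r.fun.round(1))
E
python3 -c "
from fl import *
fl([((250,392),-21,0),((488,410),21,0),((365,218),0,37)])
fl([((248,420),-21,0),((484,438),21,0),((360,245),0,37)])"
```

```text
bar [ 54.7 119.8] angle 0.02 [-0.2 -0.   0.3  0.   0.   0.   0. ]
bar [ 59. 117.] angle 0.02 [-0.4 -0.1  0.4  0.   0.2  0.1  0.1]
```

Request:
apply_moves --moves '[[[0,8,0,0],[1,8,0,0],[1,8,0,0],[1,5,0,0],[0,0,0,0]]]'

```text
clock: 22.85
eef_pos: [0.497, -0.0029, 0.1771]
tool_rot: [-96.0, 86.0, -3.6]
ft_force: [0.5, -0.2, 0.9]
finger_gap: -0.0001
```

```bash
python3 -c "
from ov import *
goc([-20,0,180]);ov('b8',pts(1.15,.88),s=(280,185,360,245))"
```

```text
clock 22.85 pos [ 0.497  -0.0029  0.1771] F [ 0.5 -0.2  0.9] gap -0.1 down [ 0.0702 -0.0044 -0.9975] bearing 92.4 j [  19.    8.  -14.    2.  -65. -107.]
delta tool [-3.1  1.5  0.8] twist 0.9
carrier xyz [-18.2  -0.8 177.1]
```

View pics/b8.png

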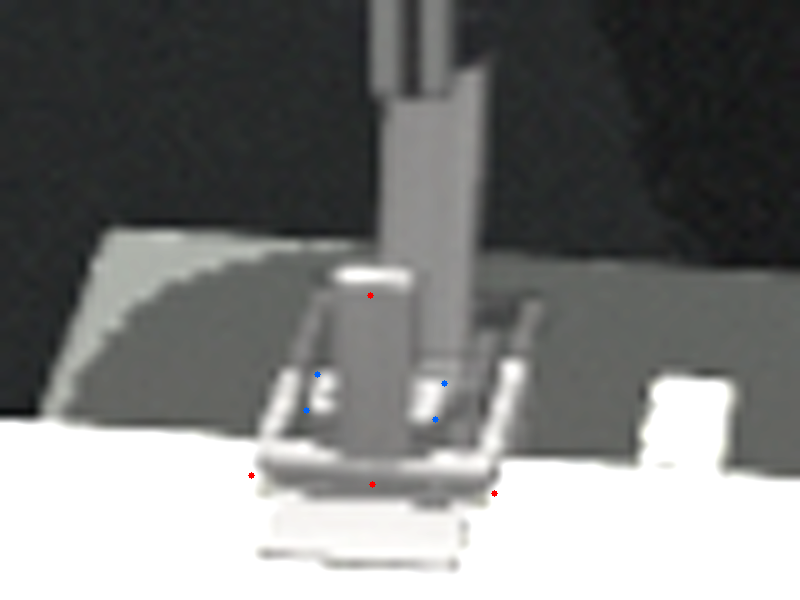

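```bash
python3 -c "
from fl import *
fl([((257,466),-21,0),((496,482),21,0),((372,278),0,37)],s=(280,185))
for t in(1.0,1.1,1.2,1.3):
  for z in(120,124,128,132):
    pin=np.array([16*np.cos(3.676-t),107+16*np.sin(3.676-t)]);print(t,z,round(pin[0]+np.sqrt(63.9**2-(z-pin[1])**2),1),end=' | ')
"
```

```text
bar [ 48.1 121. ] angle 0.11 [-0.3 -0.2  0.1  0.   0.2  0.2  0.3]
1.0 120 49.3 | 1.0 124 48.8 | 1.0 128 48.1 | 1.0 132 47.1 | 1.1 120 50.2 | 1.1 124 49.8 | 1.1 128 49.2 | 1.1 132 48.2 | 1.2 120 51.2 | 1.2 124 50.9 | 1.2 128 50.3 | 1.2 132 49.5 | 1.3 120 52.3 | 1.3 124 52.1 | 1.3 128 51.6 | 1.3 132 50.8 |
```

Request:
apply_moves --moves '[[[2,5,0,0],[3,6,0,0],[5,6,0,0],[6,6,0,0],[7,6,0,0]]]'

```text
clock: 23.4
eef_pos: [0.4716, -0.0038, 0.1533]
tool_rot: [-94.9, 85.5, -2.4]
ft_force: [3.5, -0.3, 1.9]
finger_gap: 0.0002
```

```bash
python3 -c "
from ov import *
goc([-43,0,156]);ov('b9',pts(.6,.4),s=(280,185,360,245))"
```

```text
clock 23.40 pos [ 0.4716 -0.0038  0.1533] F [ 3.5 -0.3  1.9] gap 0.2 down [ 0.0787 -0.0034 -0.9969] bearing 92.4 j [  20.    6.  -20.    2.  -60. -108.]
delta tool [-2.7 -0.8  1. ] twist 0.9
carrier xyz [-43.6  -1.  153.3]
```

View pics/b9.png

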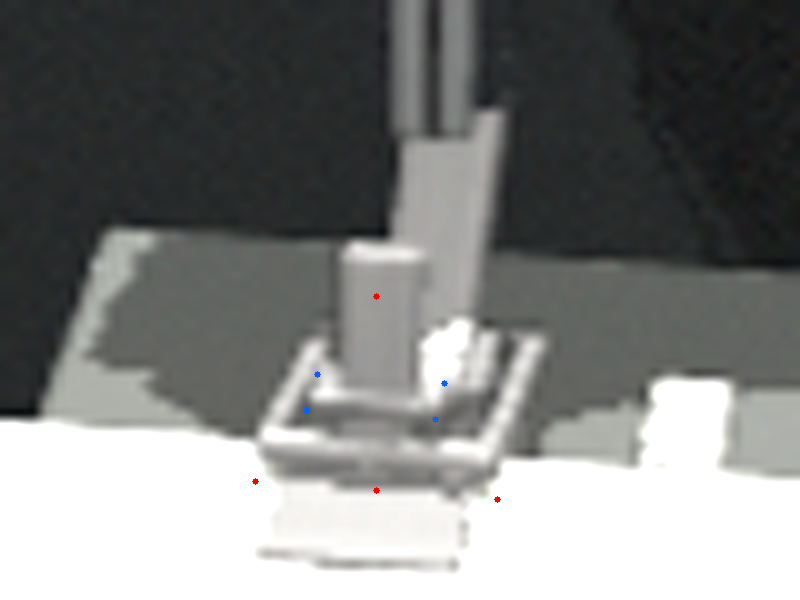

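```bash
python3 -c "
from fl import *
for x,z in((50,120),(50,124),(50,128),(45,138),(48,128),(51,133)):
  print(x,z,[((proj('scene',c2w(c,[x,y,z])+[0,0,-.0018])-[280,185]+.5)*10).round(0) for y in(-21,21)])
fl([((262,440),-21,0),((494,462),21,0),((383,250),0,37)],s=(280,185))
"
```

```text
50 120 [array([252., 475.]), array([495., 493.])]
50 124 [array([252., 456.]), array([495., 474.])]
50 128 [array([251., 437.]), array([495., 455.])]
45 138 [array([254., 372.]), array([498., 390.])]
48 128 [array([253., 430.]), array([496., 448.])]
51 133 [array([249., 416.]), array([494., 434.])]
bar [ 43.2 122.3] angle 0.18 [-0.3  0.1  0.6 -0.3 -0.2  0.1  0.6]
```

Request:
apply_moves --moves '[[[6,3,0,0],[6,3,0,0],[6,2,0,0],[6,2,0,0],[6,2,0,0]]]'

```text
clock: 23.95
eef_pos: [0.4604, -0.0052, 0.1257]
tool_rot: [-96.9, 85.4, -4.3]
ft_force: [-33.8, 10.4, 78.4]
finger_gap: -0.0
```

```bash
python3 -c "
from ov import *
goc([-52,0,127]);ov('b10',pts(.2,.1),s=(280,185,360,245))"
```

```text
clock 23.95 pos [ 0.4604 -0.0052  0.1257] F [-33.8  10.4  78.4] gap -0.0 down [ 0.08   -0.0061 -0.9968] bearing 92.6 j [  20.    6.  -24.    2.  -56. -109.]
delta tool [-1.1 -3.   2. ] twist 1.0
carrier xyz [-54.8  -2.1 125.7]
```

View pics/b10.png

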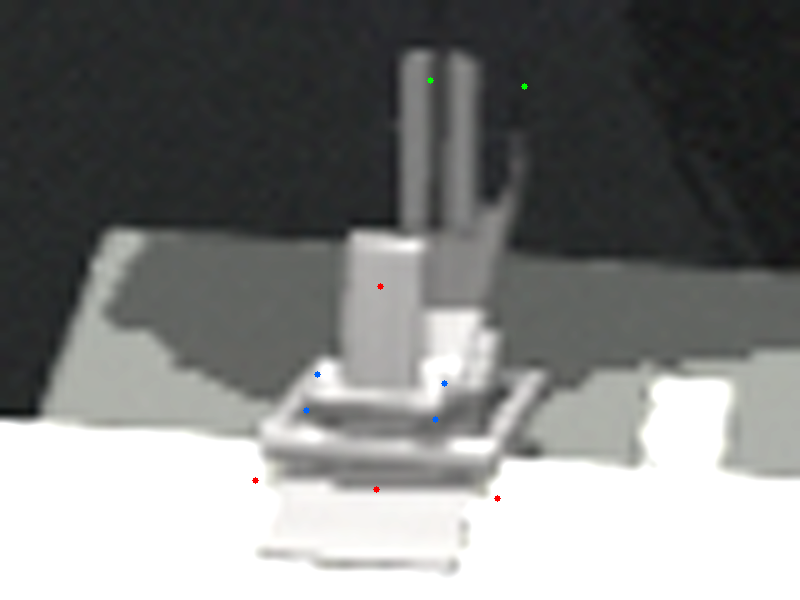

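Request:
apply_moves --moves '[[[-2,0,0,0],[-8,0,0,0],[-20,0,0,0],[-30,0,0,0],[-30,0,0,0],[-20,0,0,0],[-5,0,0,0]]]'

```text
clock: 24.7
eef_pos: [0.4464, -0.0054, 0.2419]
tool_rot: [-99.1, 86.0, -6.5]
ft_force: [0.8, -0.1, -0.3]
finger_gap: -0.0003
```

```bash
python3 -c "
from ov import *
goc([-52,0,230]);ov('c1',pts(0,0),s=(280,170,360,230));look('c2',s=(240,150,380,340),t=(270,190,370,290))"
```

```text
clock 24.70 pos [ 0.4464 -0.0054  0.2419] F [ 0.8 -0.1 -0.3] gap -0.3 down [ 0.0691 -0.0079 -0.9976] bearing 92.5 j [  21.    0.  -13.    2.  -74. -109.]
delta tool [ 13.  -16.    1.7] twist 1.0
carrier xyz [-68.8  -1.9 241.9]
```

View pics/c1.png

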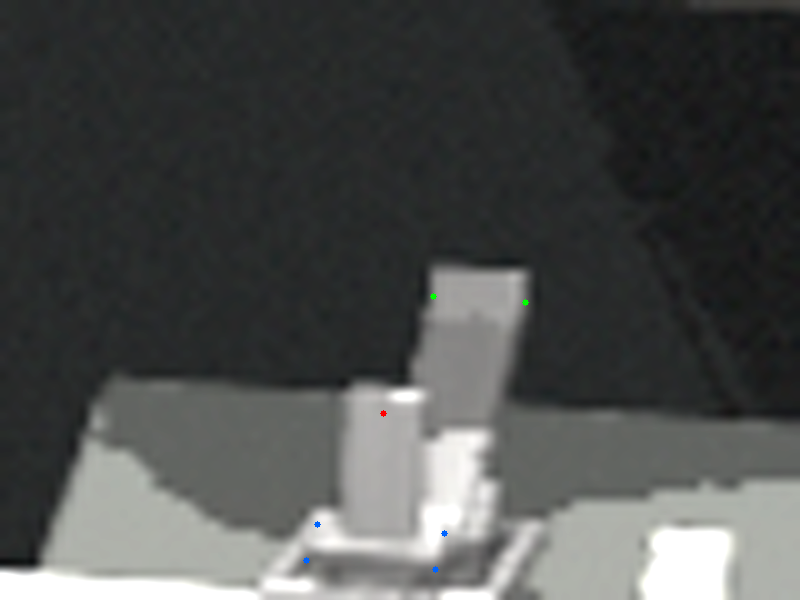

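View pics/c2.png

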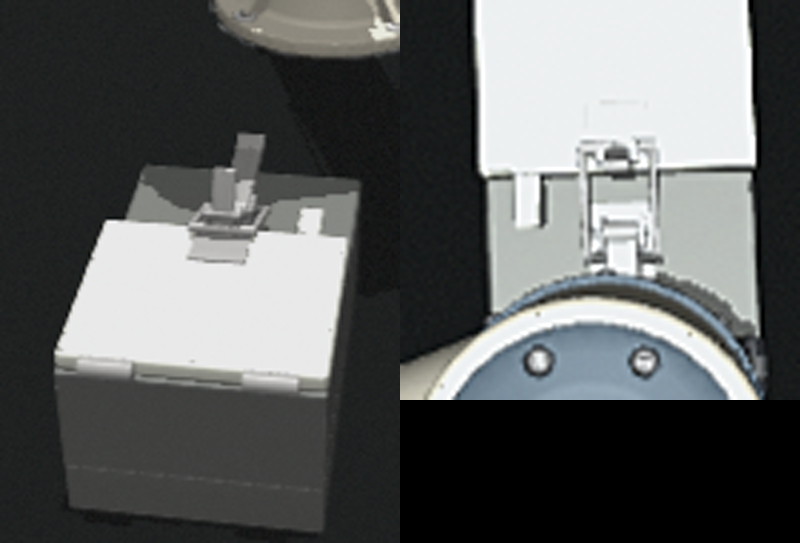

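Request:
apply_moves --moves '[[[-10,0,-25,0],[0,0,-40,0],[0,0,-45,0],[0,0,-45,0],[0,0,-45,0],[0,0,-30,0],[0,0,-10,0],[0,0,0,0]]]'

```text
clock: 25.65
eef_pos: [0.4505, -0.2523, 0.2359]
tool_rot: [-96.7, 87.8, -4.0]
ft_force: [1.5, 0.9, -0.3]
finger_gap: 0.0004
```

```bash
python3 -c "
from ov import *
goc([-52,-200,230])
look('c3',s=(290,180,350,240),t=(285,200,365,290))
a=viewer.capture('scene');cv2.imwrite('pics/c4.png',a[:,:,::-1])
c=np.load('c.npy')
for p in([-66,0,110],[-80,0,110],[-80,0,116]): print(p,proj('scene',c2w(c,p)+[0,0,-.0018]),proj('top',c2w(c,p)))
for p in([47,21,121],[47,21,127],[50,21,120],[40,21,121]): print(p,proj('top',c2w(c,p)))
"
```

```text
clock 25.65 pos [ 0.4505 -0.2523  0.2359] F [ 1.5  0.9 -0.3] gap 0.4 down [ 0.039  -0.0028 -0.9992] bearing 92.7 j [-12.  10.  -2.  -0. -76. -75.]
delta tool [  6.4 -20.1  48.5] twist 1.1
carrier xyz [ -71.4 -248.8  235.9]
[-66, 0, 110] [326.3910088  201.98744709] [325.74359006 277.74620883]
[-80, 0, 110] [327.40876926 198.14767829] [325.99119556 284.24119435]
[-80, 0, 116] [327.38408327 195.4829986 ] [325.9532373  284.29464885]
[47, 21, 121] [313.97537304 225.73081851]
[47, 21, 127] [313.86408912 225.42711922]
[50, 21, 120] [313.94388325 224.40518151]
[40, 21, 121] [314.09202827 228.94725426]
```

View pics/c3.png

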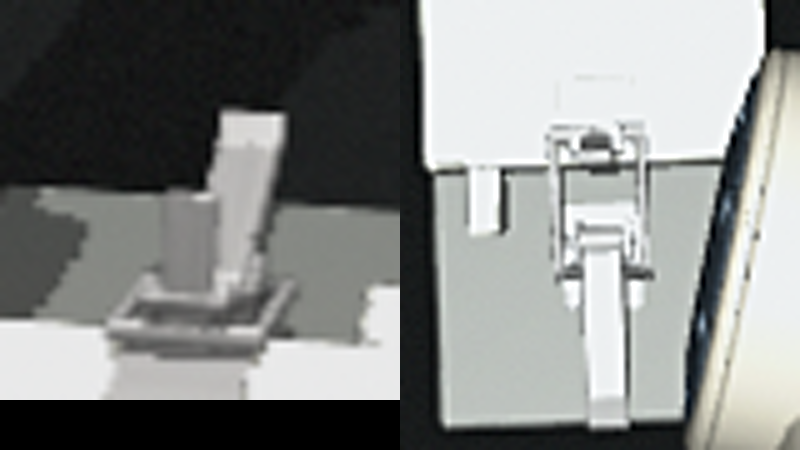

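View pics/c4.png

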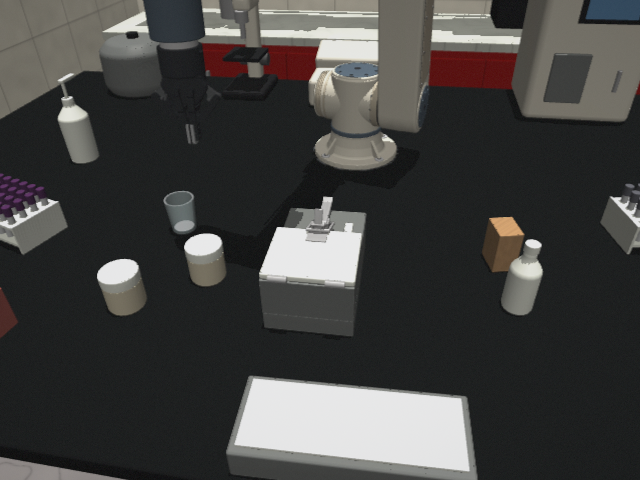

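```bash
python3 -c "
from ov import *
R=(255,0,0);G=(0,255,0);B=(0,100,255)
P=[([47,y,120],R) for y in(-21,21)]+[([47,y,127],G) for y in(-21,21)]+[([47,0,120+h],B) for h in(0,)]
ov('c5',P,s=(300,190,340,240),f=12)"
```

```text
(no output)
```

View pics/c5.png

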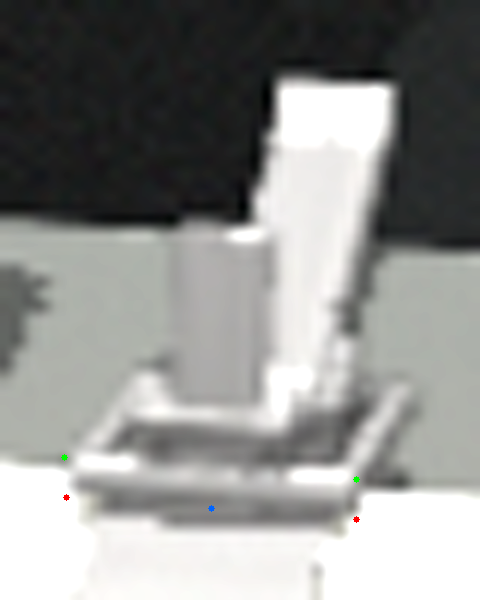

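Request:
apply_moves --moves '[[[0,-30,25,0],[0,-30,40,0],[0,-25,45,0],[0,-15,45,0],[0,-5,45,0],[0,0,30,0],[0,0,10,0],[0,0,0,0]]]'

```text
clock: 26.65
eef_pos: [0.5442, 0.0115, 0.2428]
tool_rot: [-96.0, 87.3, -2.5]
ft_force: [0.0, 0.2, 0.0]
finger_gap: 0.0001
```

```bash
python3 -c "
from ov import *
goc([31,0,180])"
```

```text
clock 26.65 pos [0.5442 0.0115 0.2428] F [0.  0.2 0. ] gap 0.1 down [ 0.0472 -0.002  -0.9989] bearing 93.5 j [  18.   12.    2.    1.  -77. -105.]
delta tool [ 62.8   1.7 -12. ] twist 2.0
carrier xyz [ 29.3  12.3 242.8]
```

Request:
apply_moves --moves '[[[10,1,-7,2],[18,1,-5,0],[18,0,0,0],[10,0,0,0],[4,0,0,0],[0,0,0,0]]]'

```text
clock: 27.25
eef_pos: [0.5445, -0.0068, 0.1798]
tool_rot: [-94.1, 87.2, -3.3]
ft_force: [-0.1, 0.1, -0.8]
finger_gap: -0.0
```

```bash
python3 -c "
from ov import *
goc([31,0,175])"
```

```text
clock 27.25 pos [ 0.5445 -0.0068  0.1798] F [-0.1  0.1 -0.8] gap -0.0 down [ 0.0482 -0.0028 -0.9988] bearing 90.9 j [  16.   14.   -5.    1.  -68. -106.]
delta tool [ 4.8 -1.5  6. ] twist -0.7
carrier xyz [ 29.2  -5.9 179.8]
```

Request:
apply_moves --moves '[[[2,0,4,0],[2,0,2,0],[2,0,0,0],[2,0,0,0]]]'

```text
clock: 27.65
eef_pos: [0.5468, -0.0008, 0.1745]
tool_rot: [-93.8, 86.9, -3.0]
ft_force: [0.5, -0.5, 4.1]
finger_gap: -0.0004
```

Request:
apply_moves --moves '[[[2,0,0,0],[2,0,0,0]]]'

```text
clock: 27.85
eef_pos: [0.5487, -0.0007, 0.1728]
tool_rot: [-94.0, 86.6, -3.1]
ft_force: [-1.2, -0.7, 6.3]
finger_gap: -0.0001
```

Request:
apply_moves --moves '[[[2,0,0,0],[2,0,0,0]]]'

```text
clock: 28.05
eef_pos: [0.5492, -0.0009, 0.1722]
tool_rot: [-94.4, 86.4, -3.5]
ft_force: [-8.2, 2.7, 14.5]
finger_gap: 0.0003
```

Request:
apply_moves --moves '[[[3,0,0,0],[3,0,0,0]]]'

```text
clock: 28.25
eef_pos: [0.5494, -0.0009, 0.1719]
tool_rot: [-94.6, 86.2, -3.6]
ft_force: [-11.6, 2.4, 20.5]
finger_gap: -0.0
```

Request:
apply_moves --moves '[[[-3,0,0,0],[-15,0,0,0],[-25,0,0,0],[-25,0,0,0],[0,10,-30,0],[0,10,-40,0],[0,10,-45,0],[0,0,-45,0]]]'

```text
clock: 29.05
eef_pos: [0.5171, -0.1599, 0.2405]
tool_rot: [-92.3, 86.2, -0.7]
ft_force: [1.4, 0.5, 0.4]
finger_gap: 0.0002
```

Request:
apply_moves --moves '[[[0,0,-45,0],[0,0,-30,0],[0,0,-10,0],[0,0,0,0],[0,0,0,0]]]'

```text
clock: 29.55
eef_pos: [0.518, -0.2518, 0.2384]
tool_rot: [-91.0, 86.3, 0.3]
ft_force: [-0.1, 0.4, 0.3]
finger_gap: 0.0002
```

```bash
python3 -c "
from ov import *
goc([-52,-200,230])
R=(255,0,0);G=(0,255,0)
P=[([47,y,120],R) for y in(-21,21)]+[([47,y,127],G) for y in(-21,21)]
ov('c6',P,s=(300,190,340,240),f=12)
look('c7',s=(80,150,560,350),t=(140,140,500,310))
"
```

```text
clock 29.55 pos [ 0.518  -0.2518  0.2384] F [-0.1  0.4  0.3] gap 0.2 down [ 6.450e-02  3.000e-04 -9.979e-01] bearing 91.3 j [-11.  15.   6.  -1. -77. -78.]
delta tool [ 5.3 48.7 50. ] twist -0.2
carrier xyz [  -3.9 -250.2  238.4]
```

View pics/c6.png

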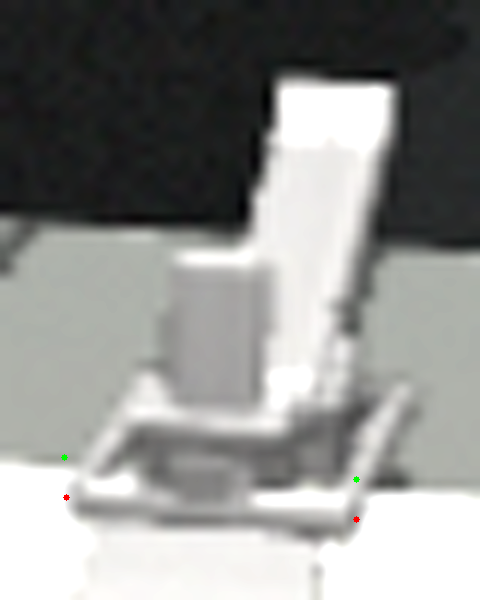

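View pics/c7.png

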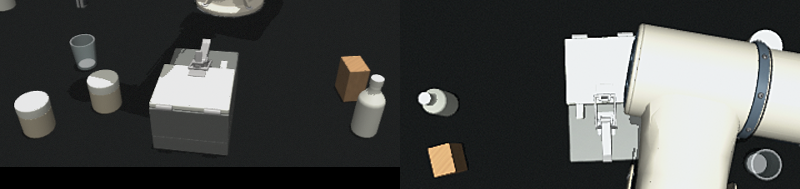

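```bash
python3 -c "
from workcell import arm
print(arm.sign_off(), arm.get_obs()['clock'])"
```

```text
the job is handed in; nothing more can be done
the job is handed in; nothing more can be done
```

The job is done and handed in at about 29.6 s of the 72 s; sign-off gave no verdict.

1. **Jar:** I gripped the smallest jar, carried it upright and stood it in the empty bay. The picture afterwards showed it standing there.
2. **Lid:** I pushed the lid shut with closed fingers. It stopped firm with the fingertips at the 117 mm level of a shut lid, and the pictures showed it down.
3. **Latch:** I pushed the lever over, which carried the loop over the keeper and dropped its bar behind it. Then I pushed the lever back and down past centre until it lay flat.
4. **Seating the bar:** The bar at first hung about 4 mm high on the keeper post, so I pressed on the finger tab with about 20 N to seat it.

**Last checks:**
- The lever end lies where a flat lever should be, within about 1 px.
- The bar lies behind the keeper at seat height.
- The bottle, carton, beaker and both larger jars look to be standing where they were; I compared the pictures by eye and did not measure them.
- The arm was clear of everything before sign-off.

**Not as intended:**
- At the lever's end stop the fingers pressed with about 86 N in total (78 N of it vertical). That is below the 120 N wrist limit but harder than I meant.
- The tool drifted up to about 5° off vertical during the lid and latch work. During the jar carry it stayed within about 1°.

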